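# Hold a batten between bench stops for planing

## Task

Get the 16 cm batten ready for planing: lay it on the holding board, snug against the low back fence and with one end up against the stop that is already locked in the T-slot rail. Then take the stop with the flat wing out of the sloping rack, drop its T-foot into the slot snug against the batten's free end, and twist it a quarter turn so that it is locked there with its wing square across the slot. Do not drop the batten, and leave the other stop in the rack and the things lying about on the bench where they are.

Things in the scene. Friction and masses are not known exactly. Their poses are not given: they have to be found in the camera images.
- board: The fixed plywood holding board, 170 (x) x 400 (y) mm, top face 34 mm above the bench, lying in front of the robot. Origin: centre of its underside, on the bench. z is up; y runs along the aluminium T-slot rail that is let in flush over the whole length at x = 0.
- slot (a point): Middle of the rail's slot, level with the board's top (34 mm above the bench), axes as the board's. The slot is 18 mm wide (in x) and runs the whole length of the board (y). Its lips are 5 mm thick; below them is a channel 36 mm wide and 13 mm deep.
- fence (a point): Middle of the top edge of the low dark-wood back fence, on its face towards the slot: 23.5 mm from the slot's middle on the far (+x) side, 44 mm above the bench. Axes as the board's. The fence runs the whole length of the board, stands 10 mm above its top and is 30 mm wide.
- first_stop_grip (a point): The stop already locked in the slot towards the board's left (+y) end, fixed: round aluminium body 40 mm across, 30 mm high, standing on the board, and on it a flat upright wing 36 x 14 x 24 mm high. Point: centre of the wing, on the axis, 42 mm above the board's top. z up, y along the wing (across the slot). The batten goes on its right (the board's -y) side.
- batten_mid (a point): The batten, loose: a plain pine stick 45 x 160 x 28 mm high, 0.11 kg, lying flat on the left of the bench. The point is its centre, 14 mm above its underside. Its y axis is along its length (160 mm), z is up.
- stop_grip (a point): The loose stop with the flat wing, in one of the rack's two pockets, 0.18 kg: steel wing 36 long (y) x 14 thick (x) x 24 mm high on a round aluminium body 40 mm across, 30 mm high. Point: centre of the wing, on the axis, 42 mm above the underside of the round body. z: axis from foot to wing (leans 35 degrees in the rack), y along the wing.
- stop_foot (a point): The loose stop's T-foot, centre of its underside, 56.5 mm below the centre of the wing; same axes. The foot is 30 long (y, parallel to the wing) x 14 thick (x) x 8 mm high, on a round stem 14 mm across and 6.5 mm long. Home, the round body stands on the board and the foot hangs 1.5 mm under the lips, free to turn; across the slot it cannot be lifted out.
- rack: The fixed wooden rack block on the right, 92 x 166 mm, 74 mm high at the back. Origin: centre of its underside. Its face slopes 35 degrees and looks towards its -x (to the robot) and up; the middle of the face is at x = -14 mm, 48 mm up. Pockets 18 x 34 mm (long in y), 24 mm deep square to the face, at y = 35 and -35 mm; each holds a stop, square to the face.
- dog: The other stop in the rack, not to be used: the same round body, but a round knob 28 mm across on top and a plain round peg. Origin: centre of the underside of its round body.
- lath: Bystander: thin loose lath 20 x 230 x 10 mm. Origin: centre of its underside.
- offcut_cube: Bystander: short loose offcut block 58 x 45 x 45 mm. Origin: centre of its underside.
- offcut_wedge: Bystander: loose wedge-shaped offcut 80 x 60 mm, 34 mm high. Origin: centre of its underside.
- try_square: Bystander: loose try square lying flat, wooden stock 20 x 110 x 16 mm with a 150 mm steel blade. Origin: centre of the stock's underside.
- glue: Bystander: white glue bottle standing, 58 mm across, 185 mm high, loose. Origin: centre of its underside.
- mallet: Bystander: loose wooden mallet lying on its side, head 70 x 120 x 55 mm. Origin: centre of the head's underside.
Not all that is in view belongs to the job. What is shaped like the part that bears batten_mid but green is not meant.

How it is judged:
By the outcome, as a careful person would: the job done as asked, in the order asked, and still so for the second after the job is handed in, with the robot touching nothing.
It also fails if it takes over 58 s, if anything falls off the work surface, if the arm or the gripper's body presses on something with over 40 N, if the wrist force passes 120 N, or if a joint passes its speed limit or range.

## Robot

A 7-joint arm with a two-finger parallel gripper is mounted at the origin on the work surface. World frame = base frame: x ahead of the robot, y to its left, z up, the work surface at z = 0. Lengths are in m, angles in rad, forces in N, time in s.
With the tool pointing down it reaches from about 0.425 to 0.925 m from the base axis. Payload 6.8 kg.
Tool frame: the origin (TCP) lies at the very end of the fingers, on their centre line; the grasp point (between the pads) lies 19 mm behind it; z points along the fingers, x is the direction in which the jaws open and shut, and the axes are right-handed (so a half turn about z gives the same grasp; the last joint's range is limited). The gripper opens to 85 mm and grips with 20 to 120 N. Pads are 22 mm wide; open, the fingers measure 114 mm over their backs; the gripper's body (76 mm by 85 mm) begins 54 mm behind the grasp point. The pads swing forward as they close: fully open they stand 13 mm farther back than shut.
Start: joints at [1.018, 0.477, 0.022, 1.555, -0.011, 1.109, -0.083], TCP at [0.29, -0.609, 0.231] pointing down, gripper open.
Joint ranges: [-2.96, 2.96], [-0.34, 2.1], [-1.41, 1.46], [0.24, 2.44], [-1.37, 4.51], [0.17, 1.92], [-2.96, 2.96]. Speed limits (rad/s): [2.39, 2.39, 3.14, 3.14, 3.14, 3.14, 3.14].

## Interface

Orientations are given as a rotation vector (axis times angle).
In Python, from bench import r, grab_frame gives the robot as it stands. The module is installed in compiled form; this text tells all that it offers.
- The arm moves only by the tool send_rows, never from a script. Its argument "series" is a list of rows, each a list of 2 entries, a list of its own where there are three numbers: the shift along the tool's x, y, z in m, then the turn, a rotation vector about the tool's x, y, z in units of 5 degrees (1.0 is 5 degrees). A call has 1 to 20 rows; each row shifts and turns the commanded pose from where the row before left it, along the tool's axes as they then stand; what a row does not reach is not made up. A row lasts 1/8 s, in which the tool goes at most 62.5 mm and 10.7 degrees, less where a joint would pass 70% of its speed; a pose out of reach is approached as far as the arm can. A call is refused whole if a number of a shift passes 0.0625 or a number of a turn 1, either way. A call with a gripper value outside its range is refused whole. "fingers" is the closure in counts, from 0 (fully open) to 255 (shut), set as the call begins (left out, the last holds). The fingers move at their own pace and stop on an object; "grip_force" is the grip in N (left out, the last holds). Time passes only in rows, so rows that do not move let the fingers close. It gives the time, the measured TCP pose, the force and the opening at its end, in the units of the state.
- r.get_obs(): the state, without advancing time (a new reading comes with each control period).
- grab_frame(name): name is "scene" or "top" or "wrist"; returns a dict with "frame" (420x560x3 uint8, red, green, blue), "fx", "fy", "cx", "cy" (pixels), "origin" and "rotation" of the camera in the world; the wrist camera has in their place "T_tool_cam" (4x4, takes a point from camera to tool coordinates, whose origin is the TCP and whose axes are the tool frame's). Camera axes: x right, y down, z forward; pixel columns grow to the right and rows downward; lengths in m; the calibration is good to about 2 mm. A picture is of the moment at which its call begins: read the wrist's pose just before it. There is no depth.
- r.hand_in(): hands the job in, once; it reports no verdict.
The state is a dict: "clock": time; "joints": joint angles; "qvel": joint speeds; "tau": joint torques, N m; "tcp_pos": TCP position; "orientation": TCP orientation; "contact_force": force on the tool from outside, world axes, zero at the start; "moment": the same for the moment, N m; "grip_width": finger opening in m.
Only numpy, scipy, OpenCV 4.12 (cv2) and the standard library are available. Lean on these libraries where they do the work, as an engineer would, in place of code of your own. Each camera call takes 0.05 s, during which the arm holds its last target.

## Working session

There is one attempt and no reset: what is moved stays moved. The work goes in short steps, Python scripts to look and compute and a tool call to move; the robot and the scene stay as the last step left them, time stands still between calls to the robot, and variables do not carry over. Pictures are saved under pics/ and viewed, and the job is handed in when it is done.

Besides the shell and the picture viewer there is one more tool, called after "Request:" as a command line: name --argument value ..., lists and objects as JSON in quotes. send_rows: Moves the arm, as the interface text tells. Its arguments: {"type":"object","properties":{"series":{"type":"array"},"fingers":{"type":"number"},"grip_force":{"type":"number"}},"required":["series"]}

```bash
mkdir -p pics; ls
cat > h.py <<'E'
import numpy as np, cv2
from bench import r, grab_frame
def save(name,fn,scale=1.4):
    f=grab_frame(name); im=cv2.cvtColor(f['frame'],cv2.COLOR_RGB2BGR)
    np.save('pics/'+fn+'.npy',f,allow_pickle=True)
    cv2.imwrite('pics/'+fn+'.png',cv2.resize(im,None,fx=scale,fy=scale,interpolation=cv2.INTER_CUBIC))
    return f
def load(fn): return np.load('pics/'+fn+'.npy',allow_pickle=True).item()
E
python3 - <<'E'
from h import *
print(r.get_obs())
for n in ['scene','top','wrist']:
    f=save(n,n+'0'); print({k:v for k,v in f.items() if k!='frame'})
E
```

```text
pics
{'clock': 0.0, 'joints': array([ 1.01791324,  0.4777687 ,  0.02237568,  1.55645649, -0.01152063,
        1.1092616 , -0.08312068]), 'qvel': array([ 0.00160089, -0.00095061, -0.00084217, -0.00255343, -0.00187662,
       -0.00102834,  0.00090132]), 'tau': array([ 2.22103654e-04, -5.96451008e+01,  1.60784416e+00, -2.81195498e+01,
        1.24150506e-02,  9.37651290e-03,  3.07658991e-05]), 'tcp_pos': array([ 0.29014959, -0.608814  ,  0.23034532]), 'orientation': array([-2.65596333e+00,  1.67637509e+00,  2.44589458e-03]), 'contact_force': array([ 1.02223668, -0.86776672, -0.34723403]), 'moment': array([0.01289016, 0.00770054, 0.04834318]), 'grip_width': 0.08529282074867589}
{'fx': 488.49354626225056, 'fy': 488.49354626225056, 'cx': 278.07958069777294, 'cy': 206.45780366108772, 'origin': array([ 1.24796624, -0.4712837 ,  1.10663567]), 'rotation': array([-2.18412573, -1.16811757,  0.4094066 ])}
{'fx': 487.318048004073, 'fy': 487.318048004073, 'cx': 275.159498751998, 'cy': 211.2850594981399, 'origin': array([0.36279132, 0.04722507, 1.4871931 ]), 'rotation': array([-2.15015569,  2.15171356, -0.13703824])}
{'fx': 329.653977521125, 'fy': 329.653977521125, 'cx': 278.7143583431289, 'cy': 211.1177723403961, 'T_tool_cam': array([[ 9.99999778e-01,  5.09929458e-04,  4.28765587e-04,
        -1.03782953e-03],
       [-6.20069423e-04,  9.47747811e-01,  3.19019909e-01,
        -8.31137296e-02],
       [-2.43683997e-04, -3.19020104e-01,  9.47747917e-01,
        -1.43125671e-01],
       [ 0.00000000e+00,  0.00000000e+00,  0.00000000e+00,
         1.00000000e+00]])}
```

View pics/scene0.png

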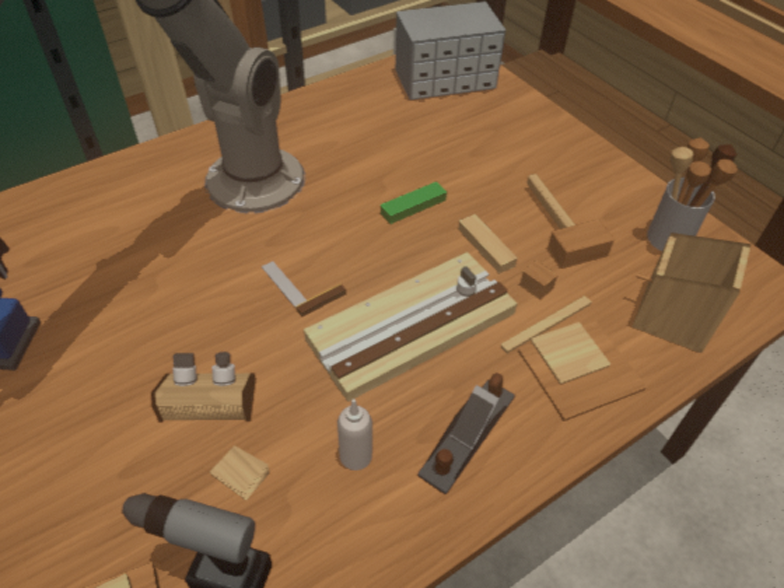

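View pics/top0.png

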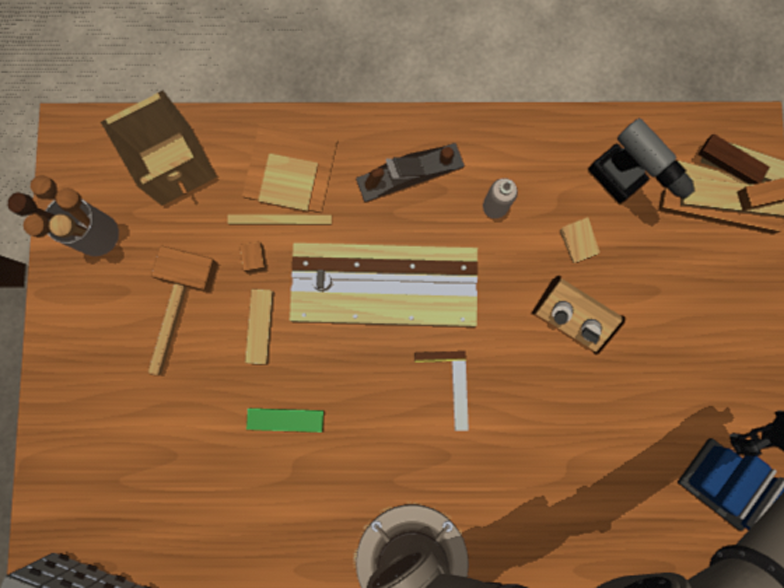

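View pics/wrist0.png

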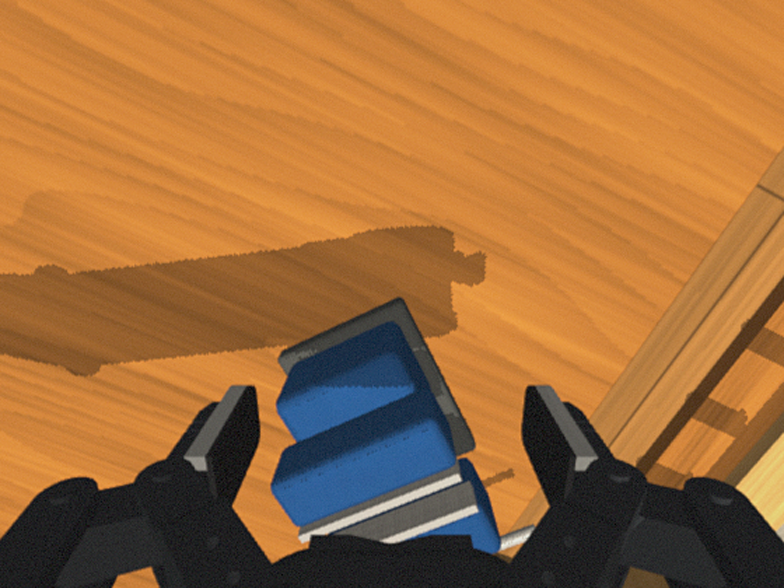

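The top view shows the board (291–478, 243–325), batten (258,327), rack (578,315) with its stops, lath (280,219), and green decoy (285,420). I'll zoom in on the crops to measure.

```bash
cat > crop.py <<'E'
from h import *
def crop(fn,x0,y0,w,h,out,s=5):
    im=cv2.cvtColor(load(fn)['frame'],cv2.COLOR_RGB2BGR)[y0:y0+h,x0:x0+w]
    im=cv2.resize(im,None,fx=s,fy=s,interpolation=cv2.INTER_CUBIC)
    for i in range(0,w,10):
        cv2.line(im,(int(i*s+s/2),0),(int(i*s+s/2),4 if i%50 else 10),(0,0,255),1)
        if i%20==0: cv2.putText(im,str(x0+i),(i*s,16),0,.35,(0,0,255),1)
    for j in range(0,h,10):
        cv2.line(im,(0,int(j*s+s/2)),(6,int(j*s+s/2)),(0,0,255),1)
        if j%20==0: cv2.putText(im,str(y0+j),(6,int(j*s+s/2)),0,.35,(0,0,255),1)
    cv2.imwrite('pics/'+out+'.png',im)
E
python3 - <<'E'
from crop import *
crop('top0',200,165,150,80,'t_board',5)
crop('scene0',210,175,165,110,'s_board',4)
crop('top0',375,190,80,70,'t_rack',8)
crop('scene0',105,245,85,60,'s_rack',8)
crop('top0',165,200,40,65,'t_bat',9)
crop('scene0',320,145,60,60,'s_bat',9)
E
```

```text
(no output)
```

View pics/t_board.png

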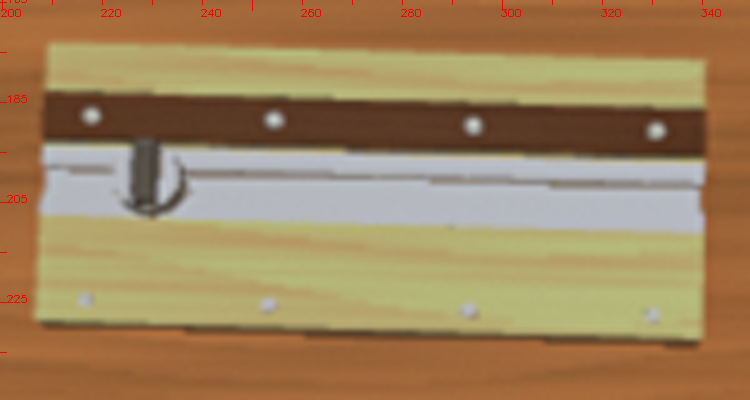

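View pics/s_board.png

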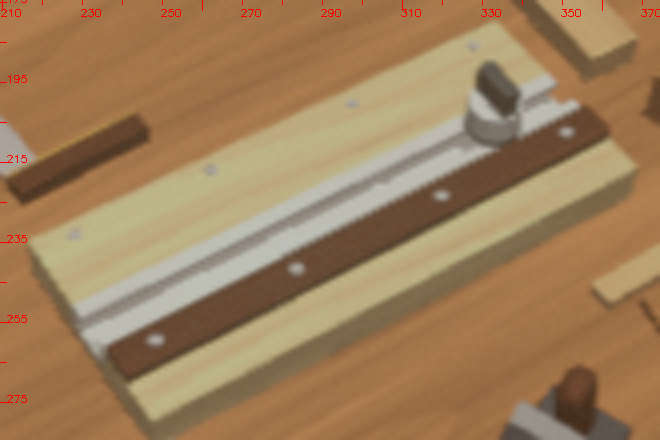

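View pics/t_rack.png

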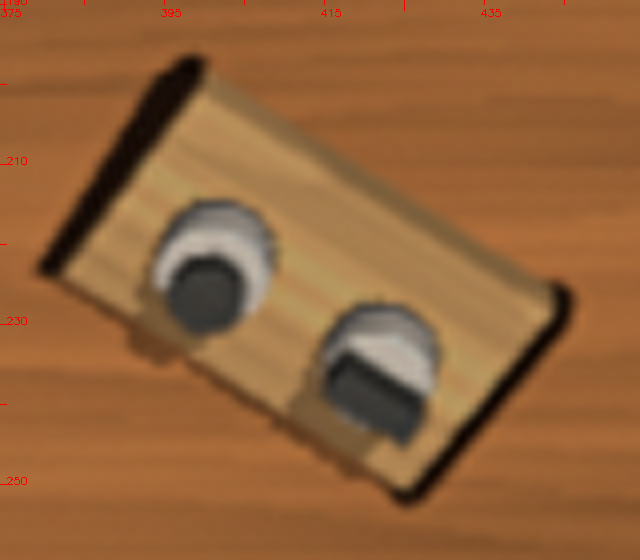

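View pics/s_rack.png

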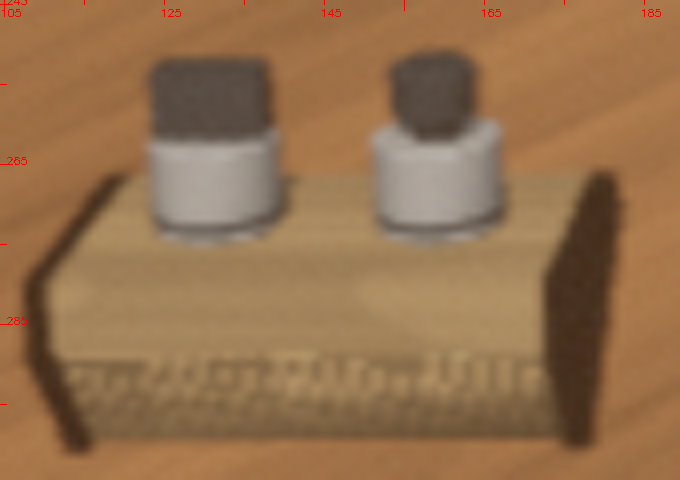

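View pics/t_bat.png

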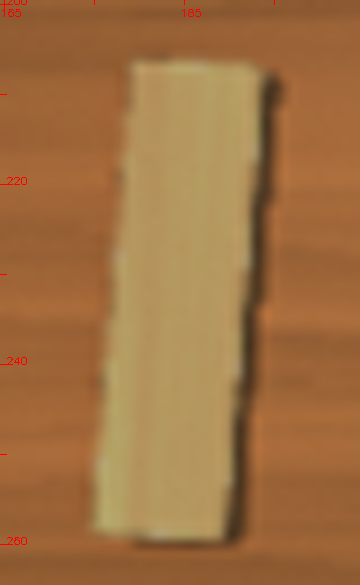

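View pics/s_bat.png

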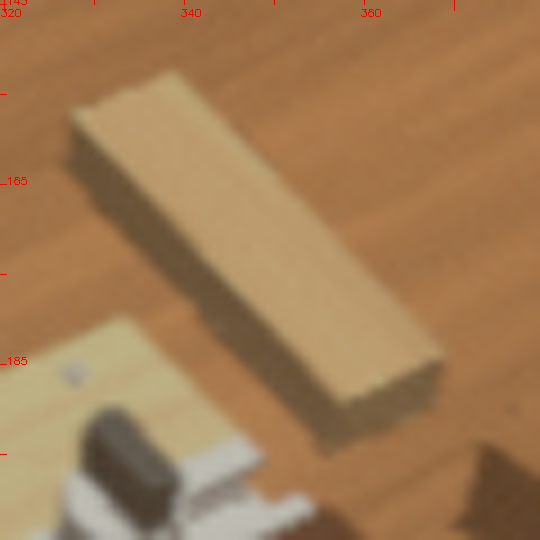

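```bash
cat > fit.py <<'E'
from h import *
from scipy.optimize import least_squares
from scipy.spatial.transform import Rotation as R
def cam(f,obs=None):
    if 'origin' in f: return np.array(f['origin']),R.from_rotvec(f['rotation']).as_matrix()
    T=np.eye(4);T[:3,:3]=R.from_rotvec(obs['orientation']).as_matrix();T[:3,3]=obs['tcp_pos']
    T=T@f['T_tool_cam'];return T[:3,3],T[:3,:3]
def proj(f,P,obs=None):
    o,M=cam(f,obs);c=(np.atleast_2d(P)-o)@M
    return np.c_[f['fx']*c[:,0]/c[:,2]+f['cx'],f['fy']*c[:,1]/c[:,2]+f['cy']]
def c2n(p,x0,y0,s): return (np.array(p,float)+.5)/s-.5+np.array([x0,y0])
def place(v,P):
    c,s=np.cos(v[2]),np.sin(v[2]);P=np.array(P,float)
    return np.c_[P[:,0]*c-P[:,1]*s+v[0],P[:,0]*s+P[:,1]*c+v[1],P[:,2]]
def fit(sets,v0):
    # sets: (frame, local pts, pixels, obs)
    fun=lambda v:np.concatenate([(proj(f,place(v,P),o)-q).ravel() for f,P,q,o in sets])
    s=least_squares(fun,v0,loss='soft_l1');return s.x,fun(s.x).reshape(-1,2)
def onplane(f,uv,z,obs=None):
    o,M=cam(f,obs);d=M@np.array([(uv[0]-f['cx'])/f['fx'],(uv[1]-f['cy'])/f['fy'],1]);return o+d*(z-o[2])/d[2]
E
python3 - <<'E'
from fit import *
t=load('top0');s=load('scene0')
np.set_printoptions(precision=4,suppress=True)
B=[[.085,.2,.034],[.085,-.2,.034],[-.085,-.2,.034],[-.085,.2,.034]]
tb=c2n([(47,43),(706,60),(702,340),(35,320)],200,165,5)
sb=c2n([(636,168),(152,420),(30,240),(495,22)],210,175,4)
for S in ([(t,B,tb,None)],[(s,B,sb,None)],[(t,B,tb,None),(s,B,sb,None)]):
    v,res=fit(S,[.6,0,0]);print('board',v,res.tolist())
b=.028;L=[[.0225,.08,b],[.0225,-.08,b],[-.0225,-.08,b],[-.0225,.08,b]]
# batten long axis ~ world x : local y -> world x => yaw ~ -90
# local(+x,+y)-> yaw -90: (y, -x): far,-y
tl=c2n([(265,68),(228,538),(95,530),(132,63)],165,200,9)  # far-right, near-right, near-left, far-left
sl=c2n([(340,405),(75,115),(178,70),(442,355)],320,145,9)
for S in ([(t,L,tl,None)],[(s,L,sl,None)],[(t,L,tl,None),(s,L,sl,None)]):
    v,res=fit(S,[.5,.3,-1.57]);print('batten',v,res.tolist())
K=[[-.046,.083,.0256],[.046,.083,.074],[.046,-.083,.074],[-.046,-.083,.0256]]
tk=c2n([(40,270),(195,58),(572,295),(410,503)],375,190,8)
for S in ([(t,K,tk,None)],[(t,K,tk,None),(s,[[.046,-.083,0],[.046,.083,0]],c2n([(75,450),(580,446)],105,245,8),None)]):
    v,res=fit(S,[.5,-.4,-.5]);print('rack',v,res.tolist())
a=np.radians(35)
def stop(k,h,u=0,w=0): # on face
    n=np.array([-np.sin(a),0,np.cos(a)]);x=np.array([np.cos(a),0,np.sin(a)])
    return np.array([-.014,-.035,.048])+n*h+x*u+np.array([0,w,0])
P=place(v,[stop(0,h,u,w) for h in (.030,.054) for u in(-.007,.007) for w in(-.018,.018)])
for f,nm,x0,y0 in((t,'t_rack',375,190),(s,'s_rack',105,245)):
    im=cv2.imread('pics/%s.png'%nm)
    q=proj(f,np.r_[P,place(v,K),place(v,[[.046,-.083,0],[.046,.083,0],[.023,-.083,.074],[.023,.083,.074]])])
    for p in q: cv2.circle(im,tuple(int(e) for e in ((p-[x0,y0])*8+3.5)),3,(0,255,0),1)
    cv2.imwrite('pics/%s_o.png'%nm,im)
print(place(v,[stop(0,.042)]))
# first stop wing top
print('stop1 wing top ctr(top)',onplane(t,c2n((147,173),200,165,5),.034+.054))
E
```

```text
board [ 0.5823  0.0575 -0.0292] [[0.12300100936442959, -0.11475162418631157], [-0.08328933908870795, 0.07960189984976296], [0.08317633937872415, -0.09314411905936026], [-0.12231259346697243, 0.12732237189399598]]
board [ 0.5807  0.0588 -0.0299] [[0.457279387259689, -0.0552222095611512], [-0.02372339028170245, 0.1437079098797085], [-0.5695932055712376, 0.04428010898629964], [0.13936429150282947, -0.3655614178619828]]
board [ 0.5816  0.058  -0.0297] [[-0.05141919613168966, 0.07013942930427675], [-0.25228075966373353, 0.3216522656068719], [-0.11332778872213112, 0.15558391746978373], [-0.32429638336083144, 0.31711485042367826], [0.45685162690040215, 0.25710576216229697], [-0.07584111788844439, 0.5615434499866865], [-0.6521013566649572, 0.41320719029920383], [0.10856955053282036, -0.0854628854538646]]
batten [ 0.492   0.3264 -1.6247] [[0.03402272095314629, -0.3740524626585682], [0.10519537640934118, 0.42136370239512644], [-0.1405130328148516, 0.5023850138693433], [0.0005046312023466726, -0.5958679231873134]]
batten [ 0.4901  0.3284 -1.6464] [[-0.2359984306266938, -0.10047511080722415], [-
[... 389 characters left out ...]
.5196703425133933, 0.29748230816775845], [-0.40836474365215736, 0.5306236376654567], [0.6080169367737085, 0.43154909447306977]]
rack [ 0.5127 -0.3523 -0.5805] [[-0.896728429091354, 0.07185099897512259], [-0.40997615866592696, -1.282406857350253], [1.3014212660318663, -0.06862566445818175], [0.2392458667441133, 1.2202021205202982]]
rack [ 0.5128 -0.354  -0.5828] [[-0.33310090811909276, -0.04839708970274614], [0.23008417910136814, -1.3658588948359238], [1.878963957508745, -0.04354788356681638], [0.7402199336897866, 1.2057666789776817], [0.05140237669235148, -0.5605429717287507], [2.4354170542019062, -0.183370034980328]]
[[ 0.4617 -0.3623  0.0824]]
stop1 wing top ctr(top) [0.5841 0.188  0.088 ]
```

```bash
python3 -c "
import cv2,numpy as np
a=cv2.imread('pics/t_rack_o.png');b=cv2.imread('pics/s_rack_o.png')
h=max(a.shape[0],b.shape[0]);c=np.zeros((h,a.shape[1]+b.shape[1],3),'uint8');c[:a.shape[0],:a.shape[1]]=a;c[:b.shape[0],a.shape[1]:]=b
cv2.imwrite('pics/rack_o.png',cv2.resize(c,(790,int(h*790/c.shape[1]))))"
```

```text
(no output)
```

View pics/rack_o.png

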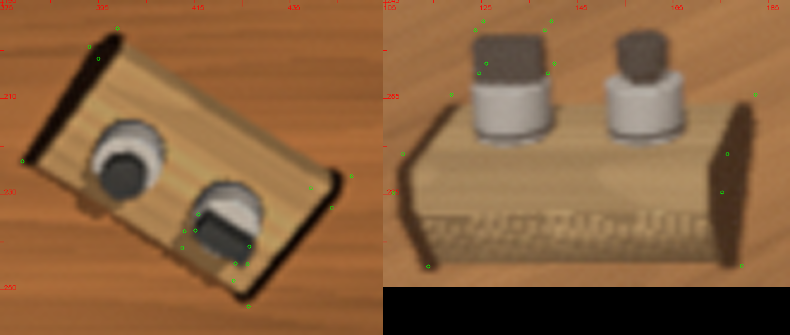

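```bash
cat > plan.py <<'E'
from fit import *
np.set_printoptions(precision=4,suppress=True)
def down(psi,tilt=0):
    x=np.array([np.cos(psi),np.sin(psi),0]);z=np.array([0,0,-1.]);return np.c_[x,np.cross(z,x),z]
def Rt(o): return R.from_rotvec(o['orientation']).as_matrix()
def plan(p,Rm,N=None,o=None,cur=None):
    o=o or r.get_obs(); p0,R0=(o['tcp_pos'],Rt(o)) if cur is None else cur
    rv=R.from_matrix(R0.T@Rm).as_rotvec(); d=R0.T@(np.array(p)-p0)
    n=max(int(np.ceil(np.degrees(np.abs(rv)).max()/5-1e-3)),1,int(np.ceil(np.linalg.norm(d)/.058)))
    N=max(N or 1,n)
    while True:
        A=sum(R.from_rotvec(rv*k/N).as_matrix() for k in range(N)); dp=np.linalg.solve(A,d)
        if np.linalg.norm(dp)<.0600 : break
        N+=1
    print('N',N,'shift',np.round(dp,4).tolist(),'turn',np.round(np.degrees(rv)/N/5,3).tolist())
    return p,Rm
def st():
    o=r.get_obs();Rm=Rt(o);print('t%.2f'%o['clock'],'tcp',o['tcp_pos'],'z',Rm[:,2],'psi',np.degrees(np.arctan2(Rm[1,0],Rm[0,0])).round(2),'F',o['contact_force'].round(1),'w',o['grip_width'].round(4),'q',o['joints'].round(2));return o
E
python3 - <<'E'
from plan import *
t=load('top0');s=load('scene0')
a=np.radians(35)
def wing(v):
    Rm=R.from_euler('z',v[3]).as_matrix()@R.from_euler('y',-a).as_matrix() # z-> (-sin a,0,cos a)
    P=np.array([[-.007,.018,.012],[-.007,-.018,.012],[.007,.018,-.012],[.007,-.018,-.012]])
    return P@Rm.T+v[:3]
tq=c2n([(320,390),(405,445),(345,350),(430,405)],375,190,8)
sq=c2n([(268,60),(152,62),(270,138),(152,140)],105,245,8)
fun=lambda v:np.r_[(proj(t,wing(v))-tq).ravel(),(proj(s,wing(v))-sq).ravel()]
z=least_squares(fun,[.46,-.36,.08,-.58]);print(z.x,fun(z.x).reshape(-1,2).tolist())
st()
# pose A: over batten by arc, az 34deg
p,Rm=plan([.49-.0,.327,.23],down(np.radians(30)))
plan([.49,.327,.17],down(-1.634+np.pi),cur=(np.array(p),Rm))
E
```

```text
[ 0.4674 -0.3681  0.0821 -0.572 ] [[-0.07186642676686006, 1.1303399086418722], [0.14077994808246785, 1.0414597992083827], [0.12389699141994015, -0.8838546259322868], [0.23337040034544998, -1.0547807883713176], [0.48028378416327655, -0.5021137251810046], [0.6231895292509364, -0.6302458997328699], [-0.4806758205957067, 0.6598158086317198], [-0.1770041880151325, 0.5416866327711887]]Traceback (most recent call last):
  File "<stdin>", line 12, in <module>
  File "plan.py", line 18, in st
    o=r.get_obs();Rm=Rt(o);print('t%.2f'%o['clock'],'tcp',o['tcp_pos'],'z',Rm[:,2],'psi',np.degrees(np.arctan2(Rm[1,0],Rm[0,0])).round(2),'F',o['contact_force'].round(1),'w',o['grip_width'].round(4),'q',o['joints'].round(2));return o
                                                                                                                                                                              ^^^^^^^^^^^^^^^^^^^^^
AttributeError: 'float' object has no attribute 'round'
```

```bash
sed -i "s/o\['grip_width'\].round(4)/round(float(o['grip_width']),4)/" plan.py
python3 - <<'E'
from plan import *
st()
p,Rm=plan([.49,.327,.23],down(np.radians(33)),N=20)
plan([.49,.327,.19],down(-1.634+np.pi),cur=(np.array(p),Rm))
E
```

```text
t0.15 tcp [ 0.2903 -0.6089  0.2306] z [-0.0007  0.0012 -1.    ] psi -64.51 F [ 1.  -0.   0.7] w 0.0852 q [ 1.02  0.48  0.02  1.56 -0.01  1.11 -0.08]
N 20 shift [-0.0058, -0.0538, 0.0] turn [-0.001, 0.001, -0.975]
N 11 shift [0.0, 0.0, 0.0036] turn [0.0, 0.0, -0.971]
```

Request:
send_rows --series '[[[-0.0058, -0.0538, 0], [0, 0, -0.975]], [[-0.0058, -0.0538, 0], [0, 0, -0.975]], [[-0.0058, -0.0538, 0], [0, 0, -0.975]], [[-0.0058, -0.0538, 0], [0, 0, -0.975]], [[-0.0058, -0.0538, 0], [0, 0, -0.975]], [[-0.0058, -0.0538, 0], [0, 0, -0.975]], [[-0.0058, -0.0538, 0], [0, 0, -0.975]], [[-0.0058, -0.0538, 0], [0, 0, -0.975]], [[-0.0058, -0.0538, 0], [0, 0, -0.975]], [[-0.0058, -0.0538, 0], [0, 0, -0.975]], [[-0.0058, -0.0538, 0], [0, 0, -0.975]], [[-0.0058, -0.0538, 0], [0, 0, -0.975]], [[-0.0058, -0.0538, 0], [0, 0, -0.975]], [[-0.0058, -0.0538, 0], [0, 0, -0.975]], [[-0.0058, -0.0538, 0], [0, 0, -0.975]], [[-0.0058, -0.0538, 0], [0, 0, -0.975]], [[-0.0058, -0.0538, 0], [0, 0, -0.975]], [[-0.0058, -0.0538, 0], [0, 0, -0.975]], [[-0.0058, -0.0538, 0], [0, 0, -0.975]], [[-0.0058, -0.0538, 0], [0, 0, -0.975]]]'

```text
clock: 2.65
tcp_pos: [0.4893, 0.3275, 0.2311]
orientation: [3.011, 0.896, -0.0]
contact_force: [0.4, 0.4, 0.3]
grip_width: 0.0856
```

Run:
```python
from plan import *
st()
plan([.49,.327,.19],down(-1.634+np.pi))
```

```text
t2.65 tcp [0.4893 0.3275 0.2311] z [-0.0001 -0.     -1.    ] psi 33.13 F [0.4 0.4 0.3] w 0.0856 q [-0.2   0.41 -0.64  1.73  0.27  1.09 -0.35]
N 11 shift [-0.0, 0.0001, 0.0037] turn [-0.0, 0.0, -0.968]
```

Request:
send_rows --series '[[[0, 0, 0.0037], [0, 0, -0.968]], [[0, 0, 0.0037], [0, 0, -0.968]], [[0, 0, 0.0037], [0, 0, -0.968]], [[0, 0, 0.0037], [0, 0, -0.968]], [[0, 0, 0.0037], [0, 0, -0.968]], [[0, 0, 0.0037], [0, 0, -0.968]], [[0, 0, 0.0037], [0, 0, -0.968]], [[0, 0, 0.0037], [0, 0, -0.968]], [[0, 0, 0.0037], [0, 0, -0.968]], [[0, 0, 0.0037], [0, 0, -0.968]], [[0, 0, 0.0037], [0, 0, -0.968]], [[0, 0, 0], [0, 0, 0]]]'

```text
clock: 4.15
tcp_pos: [0.49, 0.3257, 0.19]
orientation: [-2.294, -2.146, 0.002]
contact_force: [-0.2, -0.3, 0.6]
grip_width: 0.0854
```

Run:
```python
from plan import *
o=st(); np.save('pics/w1o.npy',o,allow_pickle=True); f=save('wrist','w1')
v=[.4913,.3270,-1.6337];b=.028;L=[[.0225,.08,b],[.0225,-.08,b],[-.0225,-.08,b],[-.0225,.08,b]]
print(proj(f,place(v,L),o)*1.4)
```

```text
t4.15 tcp [0.49   0.3257 0.19  ] z [-0.0011 -0.0006 -1.    ] psi 86.16 F [-0.2 -0.3  0.6] w 0.0854 q [-0.08  0.5  -0.82  1.77  0.42  1.05  0.46]
[[360.2309 372.7878]
 [354.0728 145.412 ]
 [425.6293 145.1552]
 [421.0523 372.6102]]
```

View pics/w1.png

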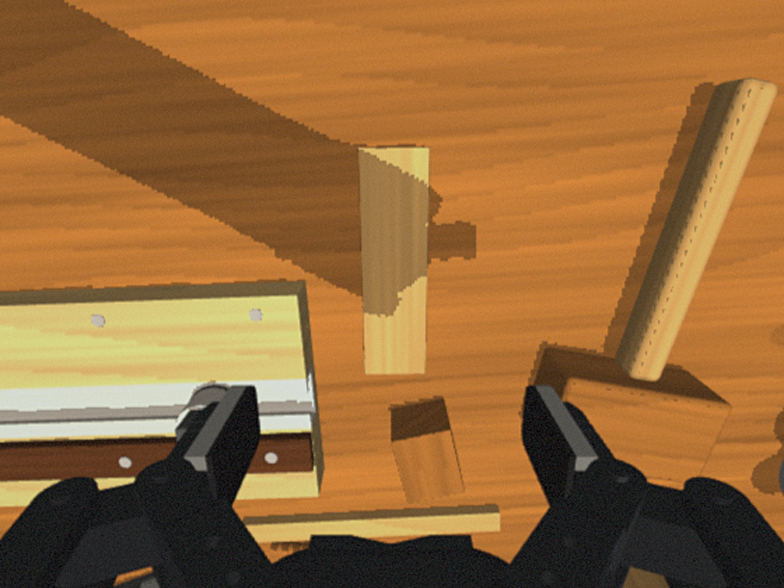

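Run:
```python
from plan import *
o=np.load('pics/w1o.npy',allow_pickle=True).item(); f=load('w1')
b=.028;L=[[.0225,.08,b],[.0225,-.08,b],[-.0225,-.08,b],[-.0225,.08,b]]
q=c2n([(366,374),(359,148.5),(429.5,148.5),(426,373.5)],0,0,1.4)
v,res=fit([(f,L,q,o)],[.49,.33,-1.63]);print('batten',v,res.tolist())
print('board corner',onplane(f,c2n((302,282),0,0,1.4),.034,o),place([.5818,.0578,-.0296],[[-.085,.2,.034]]))
v,res=fit([(f,[[-.085,.2,.034],[0.0535,.2,.044],[0.0235,.2,.044]],c2n([(302,282.5),(312,471),(309,431)],0,0,1.4),o)],[.58,.06,-.03]);print(v,res)
p,Rm=plan([.491,v[1]*0+.329,.06],down(-1.634+np.pi))
```

```text
batten [ 0.4929  0.3301 -1.6268] [[-0.3005414927949346, 0.6447009481103123], [-0.3038839073485633, -0.16187539444747756], [0.3690357292912836, -0.7169642428255543], [0.22779306121537957, 0.6062550345246791]]
board corner [0.4952 0.2667 0.034 ] [[0.5028 0.2602 0.034 ]]
[ 0.5704  0.0615 -0.0611] [[-0.0386  2.2187]
 [-0.1797 -4.519 ]
 [ 0.2188 -0.181 ]]
N 3 shift [0.0011, 0.0003, 0.0434] turn [-0.002, 0.001, -0.018]
```

Request:
send_rows --series '[[[0.0008, 0.0006, 0.044], [0, 0, -0.02]], [[0.0008, 0.0006, 0.044], [0, 0, -0.02]], [[0.0008, 0.0006, 0.044], [0, 0, -0.02]], [[0, 0, 0.02], [0, 0, 0]], [[0, 0, 0.015], [0, 0, 0]], [[0, 0, 0.01], [0, 0, 0]], [[0, 0, 0], [0, 0, 0]]]' --fingers 70 --grip_force 40

```text
clock: 5.08
tcp_pos: [0.4923, 0.3286, 0.0138]
orientation: [2.288, 2.153, 0.0]
contact_force: [0.1, -0.4, -0.2]
grip_width: 0.0619
```

Run:
```python
from plan import *
o=st(); f=save('wrist','w2')
```

```text
t5.08 tcp [0.4923 0.3286 0.0138] z [ 0.0003  0.0001 -1.    ] psi 86.51 F [ 0.1 -0.4 -0.2] w 0.0619 q [-0.2   0.73 -0.67  1.87  0.63  0.77  0.29]
```

View pics/w2.png

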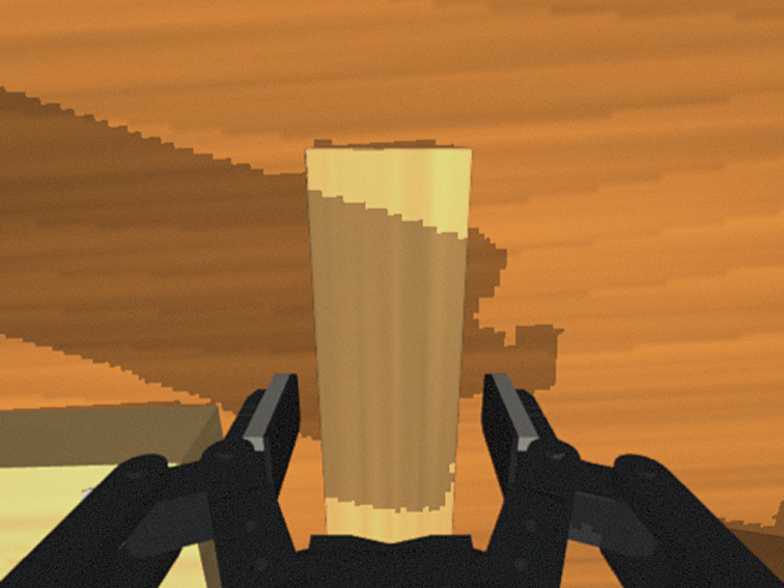

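The batten is centred between the fingers and aligned (edges x≈318 and 460). I'll close the gripper.

Request:
send_rows --series '[[[0, 0, 0], [0, 0, 0]], [[0, 0, 0], [0, 0, 0]], [[0, 0, 0], [0, 0, 0]], [[0, 0, 0], [0, 0, 0]], [[0, 0, 0], [0, 0, 0]]]' --fingers 255 --grip_force 50

```text
clock: 5.75
tcp_pos: [0.4928, 0.3291, 0.0148]
orientation: [2.288, 2.153, 0.003]
contact_force: [-0.9, -0.1, 6.5]
grip_width: 0.0434
```

Run:
```python
from plan import *
o=st()
p=o['tcp_pos'].copy();p[2]=.15
a=plan(p,Rt(o))
yaw=-.0297
fx=np.array([.5818,.058])
c,s=np.cos(yaw),np.sin(yaw)
tgt=place([.5818,.058,yaw],[[-.003,.0255,0.12]])[0]
plan(tgt,down(yaw),cur=a)
```

```text
t5.75 tcp [0.4928 0.3291 0.0148] z [ 0.0017  0.0011 -1.    ] psi 86.52 F [-0.9 -0.1  6.5] w 0.0434 q [-0.2   0.72 -0.67  1.87  0.63  0.77  0.29]
N 3 shift [0.0001, 0.0001, -0.0451] turn [0.0, 0.0, 0.0]
N 18 shift [-0.0069, 0.0145, 0.0017] turn [0.0, -0.001, 0.98]
```

Request:
send_rows --series '[[[0, 0, -0.015], [0, 0, 0]], [[0, 0, -0.04], [0, 0, 0]], [[0, 0, -0.04], [0, 0, 0]], [[0, 0, -0.04], [0, 0, 0]]]'

```text
clock: 6.25
tcp_pos: [0.4919, 0.3282, 0.1505]
orientation: [2.288, 2.153, 0.0]
contact_force: [0.8, 0.1, -1.8]
grip_width: 0.0433
```

Request:
send_rows --series '[[[-0.0069, 0.0145, 0.0017], [0, 0, 0.98]], [[-0.0069, 0.0145, 0.0017], [0, 0, 0.98]], [[-0.0069, 0.0145, 0.0017], [0, 0, 0.98]], [[-0.0069, 0.0145, 0.0017], [0, 0, 0.98]], [[-0.0069, 0.0145, 0.0017], [0, 0, 0.98]], [[-0.0069, 0.0145, 0.0017], [0, 0, 0.98]], [[-0.0069, 0.0145, 0.0017], [0, 0, 0.98]], [[-0.0069, 0.0145, 0.0017], [0, 0, 0.98]], [[-0.0069, 0.0145, 0.0017], [0, 0, 0.98]], [[-0.0069, 0.0145, 0.0017], [0, 0, 0.98]], [[-0.0069, 0.0145, 0.0017], [0, 0, 0.98]], [[-0.0069, 0.0145, 0.0017], [0, 0, 0.98]], [[-0.0069, 0.0145, 0.0017], [0, 0, 0.98]], [[-0.0069, 0.0145, 0.0017], [0, 0, 0.98]], [[-0.0069, 0.0145, 0.0017], [0, 0, 0.98]], [[-0.0069, 0.0145, 0.0017], [0, 0, 0.98]], [[-0.0069, 0.0145, 0.0017], [0, 0, 0.98]], [[-0.0069, 0.0145, 0.0017], [0, 0, 0.98]], [[0, 0, 0], [0, 0, 0]]]'

```text
clock: 8.62
tcp_pos: [0.5786, 0.0806, 0.1184]
orientation: [3.14, -0.047, -0.001]
contact_force: [-0.7, 0.2, -0.6]
grip_width: 0.0436
```

Run:
```python
from plan import *
o=st(); np.save('pics/w3o.npy',o,allow_pickle=True); f=save('wrist','w3');save('top','t3')
v=[.5818,.058,-.0297]
print(proj(f,place(v,[[.0235,.0,.044],[.0235,.2,.044],[.0235,-.2,.044],[-.085,.2,.034],[-.009,.2,.034],[0,.13,.088]]),o)*1.4)
```

```text
t8.62 tcp [0.5786 0.0806 0.1184] z [-0.0004 -0.0008 -1.    ] psi -1.73 F [-0.7  0.2 -0.6] w 0.0436 q [ 0.05  0.49 -0.39  1.86  0.24  0.84 -0.49]
[[ 442.0212  355.0473]
 [ 460.9644 -120.0579]
 [ 431.0622  629.9035]
 [ 187.2509 -106.96  ]
 [ 376.4576 -106.8537]
 [ 400.5432   65.6516]]
```

View pics/w3.png

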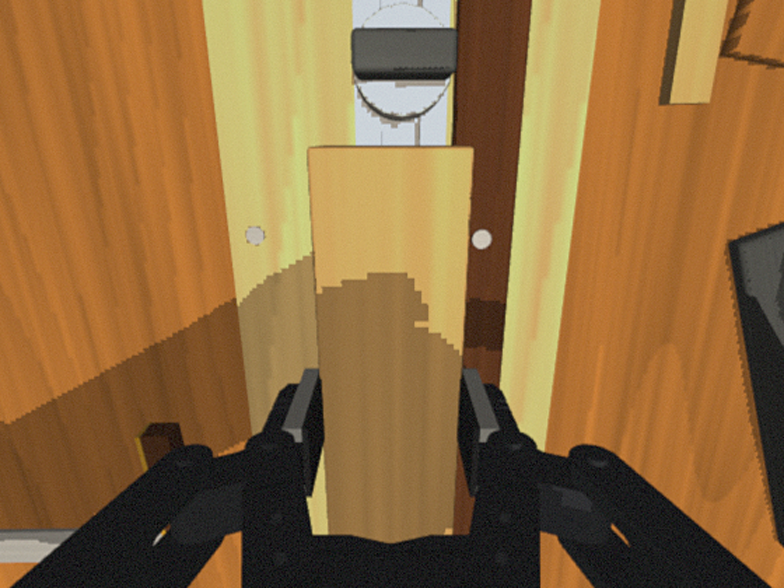

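View pics/t3.png

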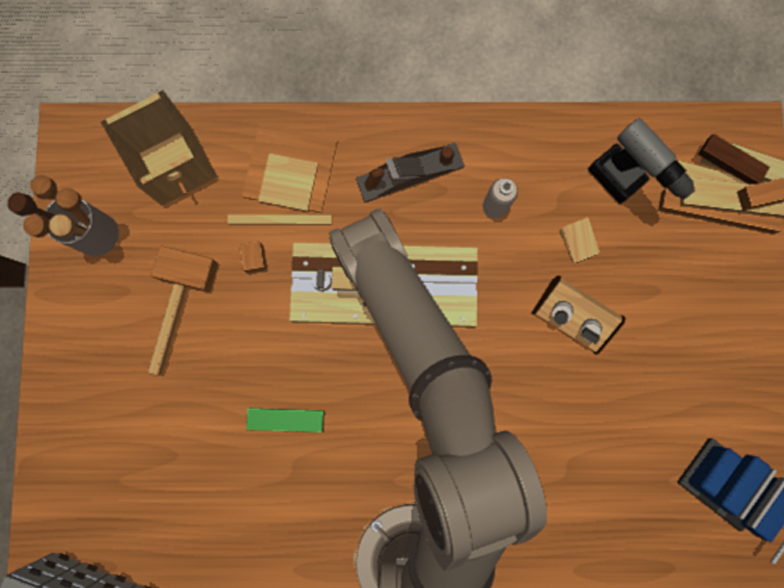

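Run:
```python
from plan import *
from crop import crop
o=np.load('pics/w3o.npy',allow_pickle=True).item(); f=load('w3')
g=lambda p,z:onplane(f,c2n(p,0,0,1.4),z,o)
def loc(P,v=[.5826,.058,-.0297]):
    c,s=np.cos(v[2]),np.sin(v[2]);d=P[:2]-v[:2];return np.array([c*d[0]+s*d[1],-s*d[0]+c*d[1]])
for p,z in [((457,10),.044),((453,146),.044),((530,5),.044),((503.5,345),.044),((205,5),.034),((237,290),.034)]: print('fence',p,g(p,z),loc(g(p,z)))
for p in [(352,30),(457,30)]: print('wing top back',g(p,.088),loc(g(p,.088)))
# batten end in tool at top z: TCP z - batten: bottom .0148 below grasp => batten top z=o.z-.0148+.028
zt=o['tcp_pos'][2]-.0148+.028
for p in [(308,148),(473,148)]: print('batten end',g(p,zt),loc(g(p,zt)))
crop('w3',240,0,100,120,'w3c',6)
```

```text
fence (457, 10) [0.6104 0.214  0.044 ] [0.0231 0.1568]
fence (453, 146) [0.6095 0.1608 0.044 ] [0.0238 0.1035]
fence (530, 5) [0.6403 0.2149 0.044 ] [0.053  0.1586]
fence (503.5, 345) [0.6369 0.0622 0.044 ] [0.0541 0.0058]
fence (205, 5) [0.5036 0.2213 0.034 ] [-0.0838  0.1609]
fence (237, 290) [0.4999 0.0929 0.034 ] [-0.0837  0.0324]
wing top back [0.5697 0.1992 0.088 ] [-0.0171  0.1407]
wing top back [0.6046 0.1981 0.088 ] [0.0178 0.1407]
batten end [0.5593 0.1629 0.1316] [-0.0264  0.1041]
batten end [0.6035 0.1615 0.1316] [0.0178 0.1041]
```

View pics/w3c.png

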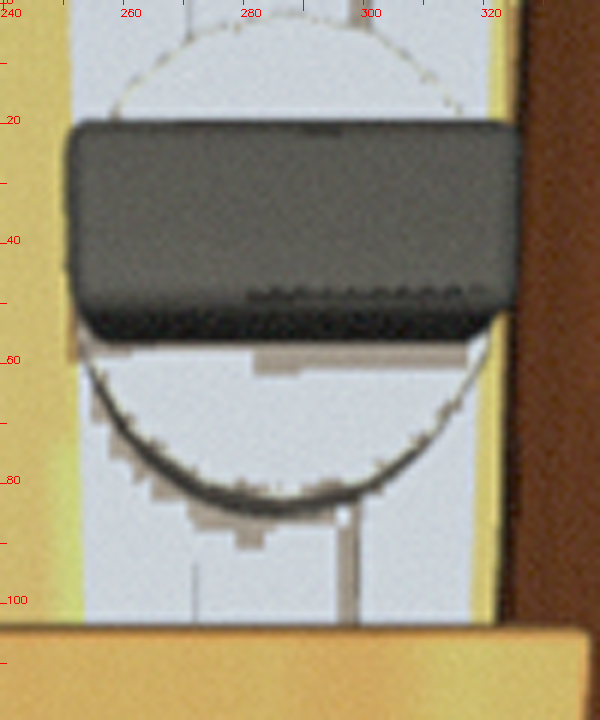

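Request:
send_rows --series '[[[0.0025, -0.005, 0.02], [0, 0, 0.02]], [[0, 0, 0.02], [0, 0, 0]], [[0, 0, 0.015], [0, 0, 0]], [[0, 0, 0.008], [0, 0, 0]], [[0, 0, 0], [0, 0, 0]]]'

```text
clock: 9.35
tcp_pos: [0.5812, 0.0867, 0.0541]
orientation: [3.141, -0.049, -0.002]
contact_force: [0.0, -0.3, -0.5]
grip_width: 0.0436
```

Run:
```python
from plan import *
o=st(); np.save('pics/w4o.npy',o,allow_pickle=True); f=save('wrist','w4');save('scene','s4')
from crop import crop
crop('s4',250,150,120,100,'s4c',6)
```

```text
t9.35 tcp [0.5812 0.0867 0.0541] z [-0.0015 -0.0003 -1.    ] psi -1.77 F [ 0.  -0.3 -0.5] w 0.0436 q [ 0.02  0.58 -0.36  1.88  0.29  0.73 -0.54]
```

View pics/w4.png

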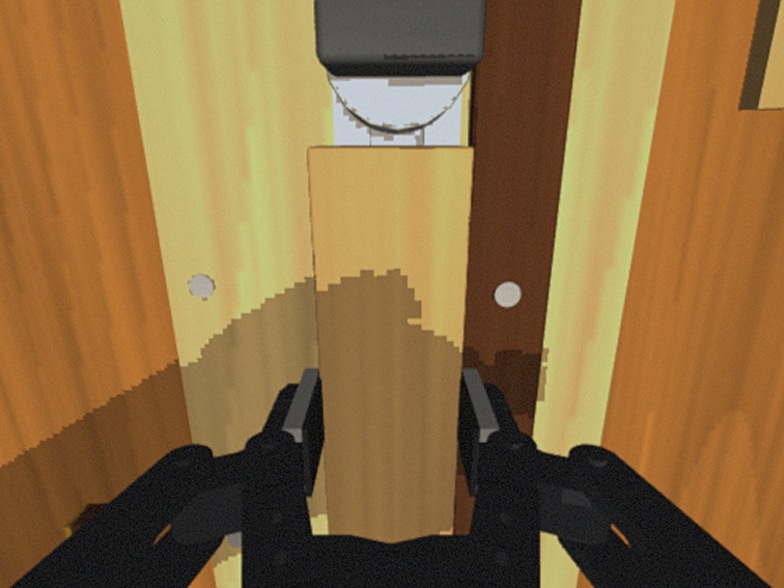

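View pics/s4c.png

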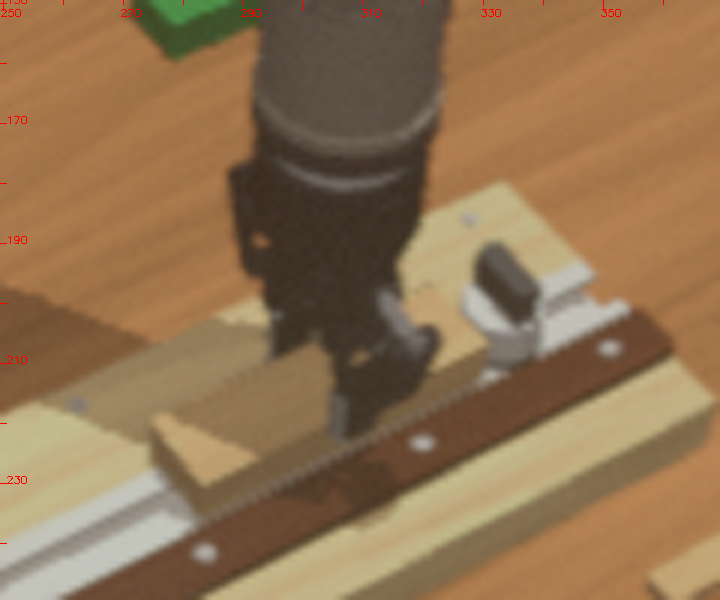

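Batten is parallel to the fence (right edge ≈463–473), and its end at y=147 is a few mm short of the stop body at y=131. I'll lower it to contact.

Request:
send_rows --series '[[[0, 0, 0.0015], [0, 0, 0]], [[0, 0, 0.0015], [0, 0, 0]], [[0, 0, 0.0015], [0, 0, 0]], [[0, 0, 0], [0, 0, 0]]]'

```text
clock: 9.95
tcp_pos: [0.5817, 0.0868, 0.0505]
orientation: [3.141, -0.049, -0.0]
contact_force: [0.3, 0.2, -1.6]
grip_width: 0.0437
```

Request:
send_rows --series '[[[0, 0, 0.001], [0, 0, 0]], [[0, 0, 0.001], [0, 0, 0]], [[0, 0, 0], [0, 0, 0]]]'

```text
clock: 10.32
tcp_pos: [0.5818, 0.0869, 0.0489]
orientation: [3.141, -0.049, 0.0]
contact_force: [-2.6, -0.3, 3.9]
grip_width: 0.0436
```

Request:
send_rows --series '[[[0.001, 0, 0], [0, 0, 0]], [[0.001, 0, 0], [0, 0, 0]], [[0.0005, 0, 0], [0, 0, 0]], [[0, 0, 0], [0, 0, 0]]]'

```text
clock: 10.82
tcp_pos: [0.5836, 0.087, 0.0489]
orientation: [3.141, -0.048, -0.002]
contact_force: [-3.4, -0.1, 5.8]
grip_width: 0.0433
```

Request:
send_rows --series '[[[0.001, 0, 0], [0, 0, 0]], [[0.001, 0, 0], [0, 0, 0]], [[0, 0, 0], [0, 0, 0]]]'

```text
clock: 11.2
tcp_pos: [0.5846, 0.087, 0.0489]
orientation: [3.14, -0.048, -0.005]
contact_force: [-8.2, -1.3, 9.2]
grip_width: 0.0439
```

Request:
send_rows --series '[[[0, -0.0015, 0], [0, 0, 0]], [[0, -0.0015, 0], [0, 0, 0]], [[0, -0.001, 0], [0, 0, 0]], [[0, 0, 0], [0, 0, 0]]]'

```text
clock: 11.7
tcp_pos: [0.5846, 0.087, 0.0489]
orientation: [3.136, -0.05, -0.006]
contact_force: [-8.6, -8.1, 13.5]
grip_width: 0.0433
```

Request:
send_rows --series '[[[0, -0.001, 0], [0, 0, 0]], [[0, -0.001, 0], [0, 0, 0]], [[0, 0, 0], [0, 0, 0]]]'

```text
clock: 12.08
tcp_pos: [0.5846, 0.0871, 0.0489]
orientation: [3.133, -0.052, -0.007]
contact_force: [-9.5, -11.8, 15.5]
grip_width: 0.0435
```

Run:
```python
from plan import *
o=st(); np.save('pics/w5o.npy',o,allow_pickle=True); f=save('wrist','w5')
from crop import crop
crop('w5',215,0,130,130,'w5c',5)
```

```text
t12.07 tcp [0.5846 0.0871 0.0489] z [-0.0045 -0.0079 -1.    ] psi -1.9 F [ -9.5 -11.8  15.5] w 0.0435 q [ 0.01  0.6  -0.35  1.87  0.3   0.73 -0.55]
```

View pics/w5c.png

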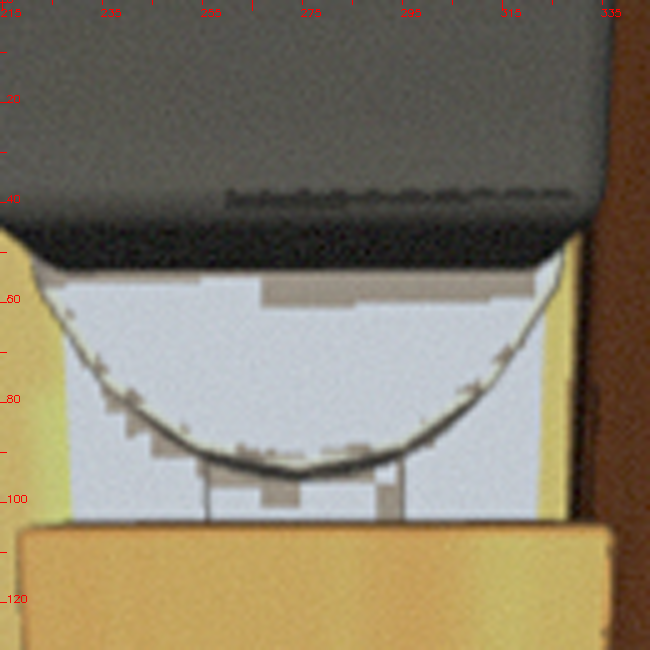

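Batten stuck on friction (15 N downward); a ~4–5 mm gap to the stop remains (rows 95→105). Easing off downward force.

Request:
send_rows --series '[[[0, 0, -0.0012], [0, 0, 0]], [[0, 0, -0.0008], [0, 0, 0]], [[0, 0, 0], [0, 0, 0]]]'

```text
clock: 12.5
tcp_pos: [0.5847, 0.0908, 0.0494]
orientation: [3.138, -0.049, -0.006]
contact_force: [-3.3, -4.8, -1.2]
grip_width: 0.044
```

Request:
send_rows --series '[[[0.001, -0.001, 0], [0, 0, 0]], [[0, 0, 0], [0, 0, 0]]]'

```text
clock: 12.75
tcp_pos: [0.5848, 0.0908, 0.0492]
orientation: [3.137, -0.049, -0.009]
contact_force: [-5.4, -6.4, 0.4]
grip_width: 0.0438
```

Run:
```python
from plan import *
o=st(); np.save('pics/w6o.npy',o,allow_pickle=True); f=save('wrist','w6')
from crop import crop
crop('w6',215,0,130,130,'w6c',5)
```

```text
t12.75 tcp [0.5848 0.0908 0.0492] z [-0.0059 -0.0043 -1.    ] psi -1.81 F [-5.4 -6.4  0.4] w 0.0438 q [ 0.01  0.6  -0.35  1.87  0.3   0.73 -0.55]
```

View pics/w6c.png

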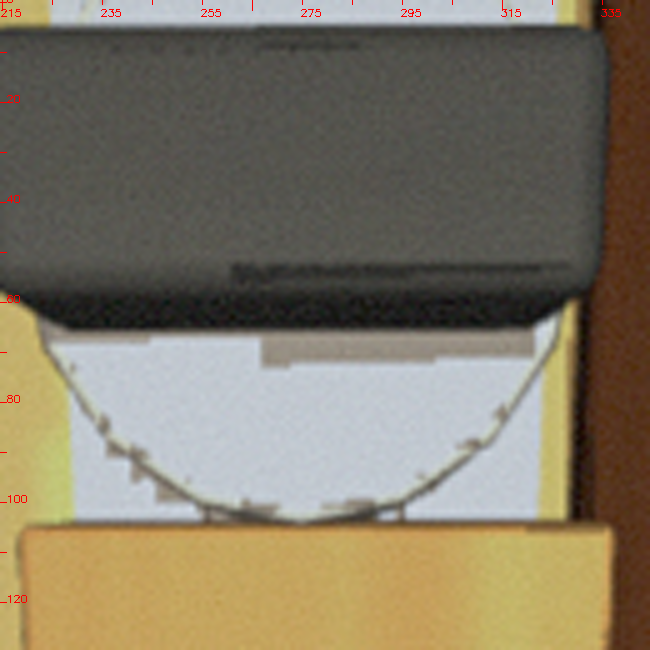

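Request:
send_rows --series '[[[0, 0, 0.001], [0, 0, 0]], [[0, 0, 0.0005], [0, 0, 0]], [[0, 0, 0], [0, 0, 0]]]'

```text
clock: 13.18
tcp_pos: [0.5848, 0.0908, 0.0489]
orientation: [3.136, -0.05, -0.009]
contact_force: [-10.0, -7.9, 12.7]
grip_width: 0.0438
```

Request:
send_rows --series '[[[0, 0, 0], [0, 0, 0]], [[0, 0, 0], [0, 0, 0]], [[0, 0, 0], [0, 0, 0]], [[0, 0, 0], [0, 0, 0]]]' --fingers 60

```text
clock: 13.68
tcp_pos: [0.5877, 0.0939, 0.049]
orientation: [-3.141, 0.048, -0.001]
contact_force: [0.0, -0.1, -0.7]
grip_width: 0.0655
```

Run:
```python
from plan import *
o=st(); np.save('pics/w7o.npy',o,allow_pickle=True); f=save('wrist','w7')
```

```text
t13.68 tcp [0.5877 0.0939 0.049 ] z [ 0.0004  0.0003 -1.    ] psi -1.77 F [ 0.  -0.1 -0.7] w 0.0655 q [ 0.    0.6  -0.35  1.87  0.3   0.73 -0.55]
```

View pics/w7.png

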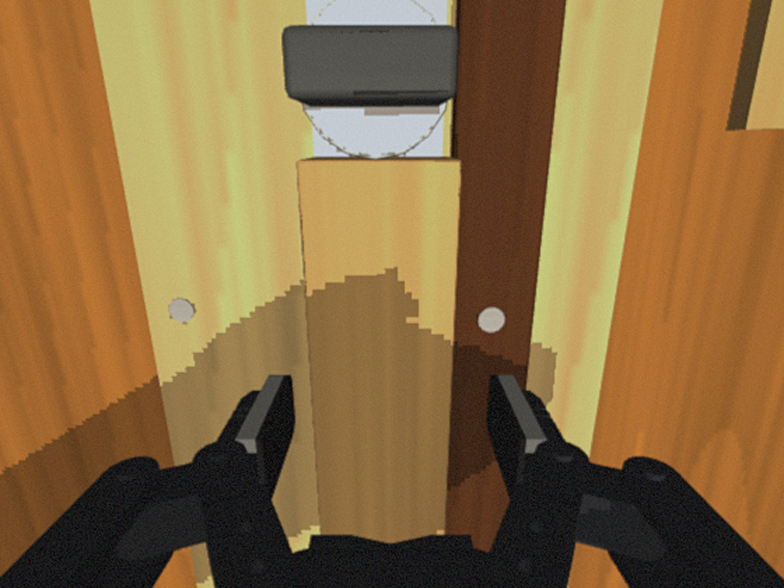

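```bash
cat >> plan.py <<'E'
def stopR(yaw,a=np.radians(35)):
    Rs=R.from_euler('z',yaw).as_matrix()@R.from_euler('y',-a).as_matrix()
    z=-Rs[:,2];x=Rs[:,0];return np.c_[x,np.cross(z,x),z],Rs[:,2]
E
python3 - <<'E'
from plan import *
o=r.get_obs();p=o['tcp_pos'].copy();p[2]=.2
a=plan(p,Rt(o))
Rm,n=stopR(-.572);print(n)
g=np.array([.467,-.368,.082])
plan(g+.075*n,Rm,cur=a)
E
```

```text
N 3 shift [0.0, -0.0, -0.0503] turn [0.0, 0.0, 0.0]
[-0.4823  0.3105  0.8192]
N 9 shift [-0.0058, 0.0519, 0.0065] turn [-0.211, 0.758, 0.667]
```

Request:
send_rows --series '[[[0, 0, -0.02], [0, 0, 0]], [[0, 0, -0.05], [0, 0, 0]], [[0, 0, -0.05], [0, 0, 0]], [[0, 0, -0.031], [0, 0, 0]]]'

```text
clock: 14.22
tcp_pos: [0.5885, 0.0942, 0.2044]
orientation: [-3.14, 0.048, -0.007]
contact_force: [0.5, 1.0, -0.4]
grip_width: 0.0654
```

Request:
send_rows --series '[[[-0.0058, 0.0519, 0.0065], [-0.211, 0.758, 0.667]], [[-0.0058, 0.0519, 0.0065], [-0.211, 0.758, 0.667]], [[-0.0058, 0.0519, 0.0065], [-0.211, 0.758, 0.667]], [[-0.0058, 0.0519, 0.0065], [-0.211, 0.758, 0.667]], [[-0.0058, 0.0519, 0.0065], [-0.211, 0.758, 0.667]], [[-0.0058, 0.0519, 0.0065], [-0.211, 0.758, 0.667]], [[-0.0058, 0.0519, 0.0065], [-0.211, 0.758, 0.667]], [[-0.0058, 0.0519, 0.0065], [-0.211, 0.758, 0.667]], [[-0.0058, 0.0519, 0.0065], [-0.211, 0.758, 0.667]], [[0, 0, 0], [0, 0, 0]]]'

```text
clock: 15.48
tcp_pos: [0.4548, -0.304, 0.1494]
orientation: [2.783, -0.722, 0.735]
contact_force: [0.4, 0.2, -1.0]
grip_width: 0.0651
```

Run:
```python
from plan import *
o=st(); np.save('pics/w8o.npy',o,allow_pickle=True); f=save('wrist','w8');save('scene','s8')
from crop import crop
crop('s8',230,150,140,120,'s8c',5)
```

```text
t15.47 tcp [ 0.4548 -0.304   0.1494] z [ 0.4187 -0.2817 -0.8633] psi -28.33 F [ 0.4  0.2 -1. ] w 0.0651 q [ 0.75  0.22 -0.36  2.31  1.03  0.19 -1.07]
```

View pics/w8.png

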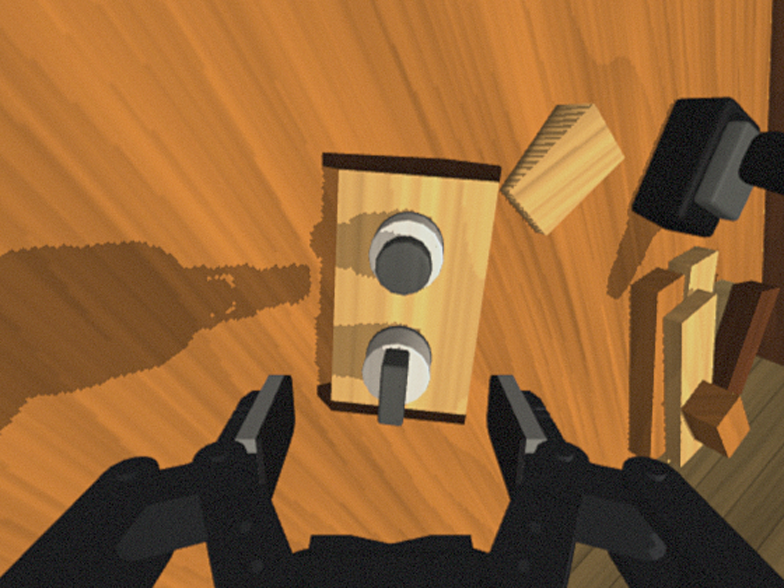

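View pics/s8c.png

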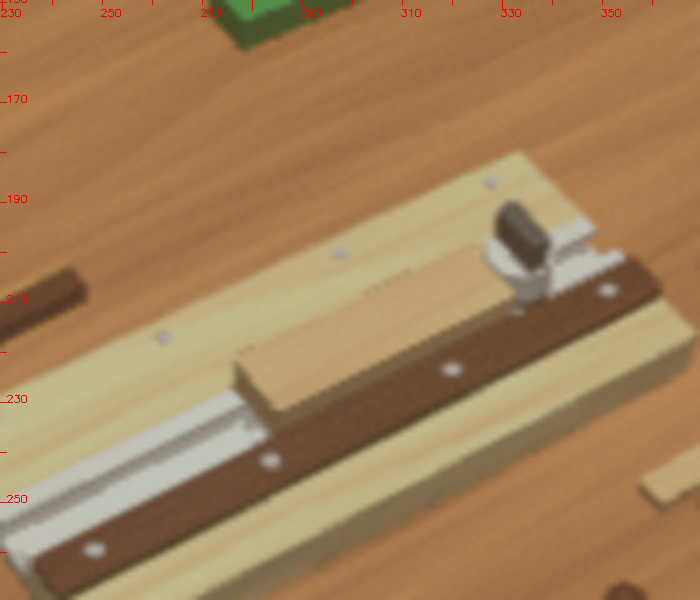

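The batten sits flush to the fence and stop. The arm did not reach the 35° pose: q6 is at its 0.17 limit. I'll identify the kinematics from the recorded states to find out which approach is reachable.

```bash
cat > kin.py <<'E'
from plan import *
import itertools
def rot(ax,t):
    T=np.eye(4);T[:3,:3]=R.from_euler(ax,t).as_matrix();return T
def tr(x,y,z):
    T=np.eye(4);T[:3,3]=[x,y,z];return T
def fk(q,m,sg):
    b,d1,L1,L2,L3,a,a2,a6,c,ox,oy,oz,e2=m
    T=tr(0,0,0)@rot('z',b+sg[0]*q[0])@tr(0,0,d1)@rot('y',q[1])@rot('z',sg[1]*q[2])@tr(a,0,L1)@rot('y',q[3])@tr(a2,0,0)@rot('z',sg[2]*q[4])@tr(0,0,L2)@rot('y',q[5]+e2)@tr(a6,0,0)@rot('z',sg[3]*q[6])@tr(ox,oy,L3)@rot('z',c)
    return T
E
python3 - <<'E'
from kin import *
D=[(np.array([ 1.01791324,  0.4777687 ,  0.02237568,  1.55645649, -0.01152063,1.1092616 , -0.08312068]),np.array([ 0.29014959, -0.608814  ,  0.23034532]),R.from_rotvec([-2.65596333e+00,  1.67637509e+00,  2.44589458e-03]).as_matrix())]
for k in (1,3,4,5,6,7,8):
    o=np.load(f'pics/w{k}o.npy',allow_pickle=True).item();D.append((o['joints'],o['tcp_pos'],Rt(o)))
best=[]
for sg in itertools.product([1,-1],repeat=4):
  if sg[0]==1: continue
  def fun(m):
    e=[]
    for q,p,Rm in D:
        T=fk(q,m,sg);e+=list((T[:3,3]-p)*1);e+=list((T[:3,:3]-Rm).ravel()*.3)
    return np.r_[e,np.array(m[-4:-1])*1e-2,np.array(m[5:8])*1e-3]
  for c in (0,np.pi):
    s=least_squares(fun,[0,.35,.4,.4,.3,0,0,0,c,0,0,0,0],max_nfev=400)
    best.append((s.cost,sg,s.x,fun(s.x)))
best.sort(key=lambda t:t[0])
for b in best[:3]: print(b[0],b[1],b[2],np.abs(b[3]).max())
np.save('pics/kin.npy',dict(m=best[0][2],sg=best[0][1]),allow_pickle=True)
E
```

```text
0.00017080696395942405 (-1, -1, -1, -1) [-0.0729  0.2919  0.5928  0.5006  0.3762 -0.0517  0.0153  0.0088  3.0699
 -0.0146 -0.0051  0.     -0.0042] 0.009863839543033975
0.24065537219149136 (-1, 1, -1, -1) [ 0.7552 -0.9813  0.3941 -0.1587  0.0859 -0.2559 -0.6899 -0.1363  3.2895
 -0.1534 -0.3573  0.     -0.1344] 0.2247355113837561
0.24065537684257837 (-1, 1, -1, -1) [ 0.7552 -0.9813  0.3942 -0.1586  0.086  -0.256  -0.6899 -0.1363  3.2896
 -0.1534 -0.3573  0.     -0.1344] 0.22473745712668608
```

```bash
cat > kfit.py <<'E'
from kin import *
D=[(np.array([ 1.01791324,  0.4777687 ,  0.02237568,  1.55645649, -0.01152063,1.1092616 , -0.08312068]),np.array([ 0.29014959, -0.608814  ,  0.23034532]),R.from_rotvec([-2.65596333e+00,  1.67637509e+00,  2.44589458e-03]).as_matrix())]
for k in (1,3,4,5,6,7,8):
    o=np.load(f'pics/w{k}o.npy',allow_pickle=True).item();D.append((o['joints'],o['tcp_pos'],Rt(o)))
sg=(-1,-1,-1,-1)
names='b,d1,L1,L2,L3,a,a2,a6,c,ox,oy,oz,e2'.split(',')
def run(free,x0):
  base=dict(zip(names,[-.07,.35,.5,.5,.35,0,0,0,3.07,0,0,0,0]));idx=[names.index(k) for k in free]
  def full(x):
    m=np.array([base[k] for k in names],float);m[idx]=x;return m
  def fun(x):
    m=full(x);e=[]
    for q,p,Rm in D:
        T=fk(q,m,sg);e+=list(T[:3,3]-p);e+=list((T[:3,:3]-Rm).ravel()*.3)
    return np.array(e)
  s=least_squares(fun,[base[k] for k in free]);return s,full(s.x),fun(s.x).reshape(-1,12)
E
python3 - <<'E'
from kfit import *
for fr in (['b','d1','L1','L2','L3','c'],['b','d1','L1','L2','L3','c','a','a2'],['b','d1','L1','L2','L3','c','a','a2','a6']):
    s,m,e=run(fr,0);print(fr,dict(zip(fr,s.x.round(4))));print(np.abs(e[:,:3]).max(1),np.abs(e[:,3:]).max(1)/.3)
E
```

```text
['b', 'd1', 'L1', 'L2', 'L3', 'c'] {'b': np.float64(-0.0964), 'd1': np.float64(0.2782), 'L1': np.float64(0.5455), 'L2': np.float64(0.465), 'L3': np.float64(0.3318), 'c': np.float64(3.0469)}
[0.0074 0.0076 0.0025 0.0023 0.002  0.0019 0.0016 0.0051] [0.0015 0.0016 0.0016 0.0016 0.0016 0.0016 0.0016 0.0474]
['b', 'd1', 'L1', 'L2', 'L3', 'c', 'a', 'a2'] {'b': np.float64(-0.0897), 'd1': np.float64(0.3093), 'L1': np.float64(0.5941), 'L2': np.float64(0.4994), 'L3': np.float64(0.3831), 'c': np.float64(3.0534), 'a': np.float64(-0.0379), 'a2': np.float64(0.0236)}
[0.0035 0.0091 0.003  0.002  0.0015 0.0016 0.0015 0.0033] [0.0014 0.0015 0.0015 0.0015 0.0015 0.0015 0.0015 0.0441]
['b', 'd1', 'L1', 'L2', 'L3', 'c', 'a', 'a2', 'a6'] {'b': np.float64(-0.088), 'd1': np.float64(0.2994), 'L1': np.float64(0.5916), 'L2': np.float64(0.4955), 'L3': np.float64(0.3699), 'c': np.float64(3.0551), 'a': np.float64(-0.027), 'a2': np.float64(0.0216), 'a6': np.float64(0.007)}
[0.0038 0.0091 0.0027 0.0022 0.0018 0.0018 0.0017 0.001 ] [0.0014 0.0015 0.0015 0.0015 0.0015 0.0015 0.0015 0.0433]
```

Run:
```python
from kfit import *
o=st();print(o['qvel'])
o8=np.load('pics/w8o.npy',allow_pickle=True).item();print(o8['qvel'],o8['joints'],o['joints'])
s,m,e=run(['b','d1','L1','L2','L3','c'],0)
T=fk(o['joints'],m,sg);print(T[:3,3],R.from_matrix(Rt(o).T@T[:3,:3]).as_rotvec())
```

```text
t15.57 tcp [ 0.4574 -0.3015  0.1499] z [ 0.4216 -0.2788 -0.8628] psi -28.14 F [ 0.5  0.4 -0.6] w 0.0657 q [ 0.75  0.22 -0.36  2.31  1.02  0.19 -1.06]
[-0.0439  0.0011  0.0089 -0.0032  0.0055 -0.0046 -0.0117]
[-0.095  -0.0031  0.0245 -0.0205 -0.1629 -0.0155  0.1275] [ 0.7534  0.2169 -0.3612  2.3139  1.0302  0.1898 -1.0658] [ 0.7466  0.2167 -0.3597  2.3126  1.0248  0.1887 -1.0624]
[ 0.462  -0.2964  0.1488] [-0.0483 -0.0062 -0.0116]
```

Run:
```python
from kfit import *
o=r.get_obs();D.append((o['joints'],o['tcp_pos'],Rt(o)))
def Ro(q,x):
    b,e2,e3,e4,e5,e6,c=x
    f=lambda a,t:R.from_euler(a,t)
    return f('z',b-q[0])*f('y',q[1]+e2)*f('z',-q[2]+e3)*f('y',q[3]+e4)*f('z',-q[4]+e5)*f('y',q[5]+e6)*f('z',-q[6]+c)
fun=lambda x:np.concatenate([(R.from_matrix(Rm).inv()*Ro(q,x)).as_rotvec() for q,p,Rm in D])
for reg in (0,.01):
    s=least_squares(lambda x:np.r_[fun(x),reg*(x-[0,0,0,0,0,0,np.pi])],[0,0,0,0,0,0,np.pi]);print(s.x.round(4));print(np.abs(fun(s.x).reshape(-1,3)).max(1))
```

```text
[0.     0.     0.     0.     0.     0.     3.1416]
[0. 0. 0. 0. 0. 0. 0. 0. 0.]
[0.     0.     0.     0.     0.     0.     3.1416]
[0. 0. 0. 0. 0. 0. 0. 0. 0.]
```

```bash
cat > kin2.py <<'E'
from plan import *
def Rs(q):
    f=lambda a,t:R.from_euler(a,t).as_matrix()
    M=[np.eye(3)]
    for a,t in (('z',-q[0]),('y',q[1]),('z',-q[2]),('y',q[3]),('z',-q[4]),('y',q[5]),('z',-q[6]+np.pi)): M.append(M[-1]@f(a,t))
    return M
LO=np.array([-2.96,-.34,-1.41,.24,-1.37,.17,-2.96]);HI=np.array([2.96,2.1,1.46,2.44,4.51,1.92,2.96])
def fk2(q,x):
    M=Rs(q);return sum(Mi@xi for Mi,xi in zip(M[1:],x.reshape(7,3))),M[-1]
E
python3 - <<'E'
from kfit import *
from kin2 import *
o=r.get_obs();D.append((o['joints'],o['tcp_pos'],Rt(o)))
A=np.vstack([np.hstack(Rs(q)[1:]) for q,p,Rm in D]);y=np.concatenate([p for q,p,Rm in D])
for lam in (1e-3,1e-2,3e-2):
    x=np.linalg.lstsq(np.r_[A,lam*np.eye(21)],np.r_[y,np.zeros(21)],rcond=None)[0]
    print(lam,x.reshape(7,3).round(4).tolist(),np.abs(A@x-y).max())
# sparse
mask=[2,8,14,20]  # z after q1, z after q3(q2+z), z after q5, z after q7
for extra in ([],[1],[4],[7],[10],[13],[16],[3,9],[1,4],[4,10],[4,10,16],[1,7,13]):
    k=mask+extra
    xs,_,_,sv=np.linalg.lstsq(A[:,k],y,rcond=None);print(extra,xs.round(4),np.abs(A[:,k]@xs-y).max().round(5))
E
```

```text
0.001 [[-0.0013, -0.0159, 0.2862], [0.0014, -0.0159, 0.2694], [-0.0009, -0.0151, 0.2694], [-0.0044, -0.0151, 0.2358], [0.0021, 0.0002, 0.2358], [-0.0023, 0.0002, 0.1628], [-0.0002, 0.0006, 0.1628]] 2.032139044605419e-05
0.01 [[-0.0351, -0.0323, 0.2621], [0.0388, -0.0323, 0.2293], [-0.0218, 0.0005, 0.2293], [-0.1155, 0.0005, 0.2225], [0.0558, 0.0088, 0.2225], [-0.0611, 0.0088, 0.1429], [-0.0043, 0.017, 0.1429]] 0.0005860091322925642
0.03 [[-0.0456, -0.0365, 0.2522], [0.0651, -0.0365, 0.2049], [-0.0135, 0.0042, 0.2049], [-0.1444, 0.0042, 0.2119], [0.062, 0.0119, 0.2119], [-0.0706, 0.0119, 0.1238], [-0.004, 0.0222, 0.1238]] 0.002488258419291123
[] [0.131  0.6818 0.3691 0.3719] 0.0574
[1] [ 0.2812  0.5584  0.474   0.3401 -0.0602] 0.01102
[4] [ 0.2812  0.5584  0.474   0.3401 -0.0602] 0.01102
[7] [ 0.2861  0.5324  0.4662  0.3171 -0.0612] 0.01063
[10] [ 0.2861  0.5324  0.4662  0.3171 -0.0612] 0.01063
[13] [ 0.2168  0.5075  0.4655  0.2408 -0.0679] 0.029
[16] [ 0.2168  0.5075  0.4655  0.2408 -0.0679] 0.029
[3, 9] [ 0.2498  0.2562  0.3396  0.05    0.2437 -0.0493] 0.04988
[1, 4] [ 0.2812  0.5584  0.474   0.3401 -0.0301 -0.0301] 0.01102
[4, 10] [ 0.2873  0.542   0.4724  0.3274 -0.0304 -0.0317] 0.00011
[4, 10, 16] [ 0.2871  0.5418  0.4725  0.327  -0.0305 -0.0314 -0.0004] 0.0
[1, 7, 13] [ 0.2871  0.5418  0.4725  0.327  -0.0305 -0.0314 -0.0004] 0.0
```

The kinematic model is now exact to about 0.1 mm. Next is the IK for the grasp and the lift.

```bash
cat >> kin2.py <<'E'
X=np.zeros(21);X[[2,8,14,20,4,10,16]]=[0.2871,.5418,.4725,.327,-.0305,-.0314,-.0004]
def ik(p,Rm,q0,reg=1e-4,margin=.02):
    def fun(q):
        P,M=fk2(q,X);return np.r_[(P-p)*5,R.from_matrix(Rm.T@M).as_rotvec(),reg*(q-q0)]
    s=least_squares(fun,np.clip(q0,LO+margin+1e-3,HI-margin-1e-3),bounds=(LO+margin,HI-margin),max_nfev=200)
    P,M=fk2(s.x,X);return s.x,np.linalg.norm(P-p),np.linalg.norm(R.from_matrix(Rm.T@M).as_rotvec())
E
python3 - <<'E'
from kin2 import *
o=st();q0=o['joints']
Rm,n=stopR(-.572);g=np.array([.467,-.368,.082])
rng=np.random.default_rng(0)
for d in (-.009,.03,.06,.09):
    q,e,w=ik(g+d*n,Rm,q0,1e-3);print('local',d,q.round(2),e.round(4),w.round(3))
    S=[]
    for i in range(40):
        q,e,w=ik(g+d*n,Rm,rng.uniform(LO,HI))
        if e<.001 and w<.01: S.append(q)
    S=sorted(S,key=lambda q:np.abs(q-q0).max())
    print(len(S));[print(q.round(2)) for q in S[:6]]
E
```

```text
t15.57 tcp [ 0.4574 -0.3015  0.1499] z [ 0.4216 -0.2788 -0.8628] psi -28.14 F [ 0.5  0.4 -0.6] w 0.0657 q [ 0.75  0.22 -0.36  2.31  1.02  0.19 -1.06]
local -0.009 [ 1.29  0.59 -0.87  2.27  2.02  0.44 -1.85] 0.0 0.0
26
[ 1.54  0.82 -1.23  2.26  1.89  0.71 -1.57]
[ 1.45  0.71 -1.09  2.26  1.93  0.59 -1.67]
[ 1.45  0.71 -1.09  2.26  1.93  0.58 -1.67]
[ 1.43  0.69 -1.06  2.26  1.94  0.56 -1.7 ]
[ 1.38  0.65 -0.99  2.27  1.97  0.51 -1.75]
[ 1.37  0.64 -0.97  2.27  1.97  0.5  -1.76]
local 0.03 [ 1.3   0.47 -0.86  2.31  1.94  0.35 -1.82] 0.0 0.0
34
[ 1.52  0.62 -1.16  2.3   1.82  0.54 -1.61]
[ 1.52  0.62 -1.16  2.3   1.82  0.54 -1.61]
[ 1.48  0.58 -1.09  2.3   1.84  0.49 -1.65]
[ 1.47  0.57 -1.09  2.3   1.84  0.48 -1.66]
[ 1.45  0.56 -1.06  2.3   1.85  0.47 -1.67]
[ 1.44  0.55 -1.04  2.3   1.86  0.45 -1.68]
local 0.06 [ 1.27  0.36 -0.8   2.33  1.86  0.26 -1.78] 0.0 0.0
30
[ 1.47  0.45 -1.05  2.32  1.76  0.38 -1.62]
[ 1.45  0.44 -1.03  2.32  1.76  0.37 -1.63]
[ 1.39  0.41 -0.95  2.32  1.79  0.33 -1.68]
[ 1.38  0.4  -0.93  2.33  1.79  0.32 -1.69]
[ 1.37  0.4  -0.93  2.33  1.8   0.31 -1.69]
[ 1.34  0.38 -0.88  2.33  1.82  0.29 -1.72]
local 0.09 [ 1.29  0.26 -0.8   2.35  1.65  0.19 -1.59] 0.0 0.0
21
[ 1.29  0.26 -0.8   2.35  1.65  0.19 -1.59]
[ 1.29  0.26 -0.8   2.35  1.65  0.19 -1.59]
[ 1.29  0.26 -0.8   2.35  1.65  0.19 -1.59]
[ 1.29  0.26 -0.8   2.35  1.65  0.19 -1.59]
[ 1.29  0.26 -0.8   2.35  1.65  0.19 -1.59]
[ 1.29  0.26 -0.8   2.35  1.65  0.19 -1.59]
```

Run:
```python
from kin2 import *
Rm,n=stopR(-.572);g=np.array([.467,-.368,.082])
plan(g+.06*n,Rm,N=8)
```

```text
N 8 shift [-0.0005, 0.0063, 0.0026] turn [0.005, 0.116, 0.1]
```

Request:
send_rows --series '[[[-0.0005, 0.0063, 0.0026], [0.005, 0.116, 0.1]], [[-0.0005, 0.0063, 0.0026], [0.005, 0.116, 0.1]], [[-0.0005, 0.0063, 0.0026], [0.005, 0.116, 0.1]], [[-0.0005, 0.0063, 0.0026], [0.005, 0.116, 0.1]], [[-0.0005, 0.0063, 0.0026], [0.005, 0.116, 0.1]], [[-0.0005, 0.0063, 0.0026], [0.005, 0.116, 0.1]], [[-0.0005, 0.0063, 0.0026], [0.005, 0.116, 0.1]], [[-0.0005, 0.0063, 0.0026], [0.005, 0.116, 0.1]], [[0, 0, 0], [0, 0, 0]], [[0, 0, 0], [0, 0, 0]]]'

```text
clock: 16.82
tcp_pos: [0.4383, -0.3484, 0.1309]
orientation: [2.731, -0.799, 0.859]
contact_force: [0.1, -0.0, 0.4]
grip_width: 0.0653
```

Run:
```python
from kin2 import *
o=st();print(o['qvel'].round(3))
Rm,n=stopR(-.572);g=np.array([.467,-.368,.082])
plan(g+.06*n,Rm)
```

```text
t16.82 tcp [ 0.4383 -0.3484  0.1309] z [ 0.4819 -0.3095 -0.8197] psi -32.6 F [ 0.1 -0.   0.4] w 0.0653 q [ 1.15  0.32 -0.67  2.34  1.94  0.21 -1.88]
[ 0.004 -0.001 -0.001  0.002  0.016  0.002 -0.015]
N 1 shift [0.0004, 0.001, -0.0] turn [-0.007, 0.011, 0.028]
```

Reached. Now for a look to refine the stop's pose.

Run:
```python
from kin2 import *
o=st(); np.save('pics/w9o.npy',o,allow_pickle=True); f=save('wrist','w9')
a=np.radians(35)
def box(v):
    M=R.from_euler('z',v[3]).as_matrix()@R.from_euler('y',-a).as_matrix()
    P=np.array([[x,y,z] for z in(.012,-.012) for x in(-.007,.007) for y in (-.018,.018)]);return P@M.T+v[:3]
print(proj(f,box([.467,-.368,.082,-.572]),o))
from crop import crop
crop('w9',210,200,130,115,'w9c',6)
```

```text
t16.82 tcp [ 0.4383 -0.3484  0.1309] z [ 0.4819 -0.3095 -0.8197] psi -32.6 F [ 0.1 -0.   0.4] w 0.0653 q [ 1.15  0.32 -0.67  2.34  1.94  0.21 -1.88]
[[268.5077 266.834 ]
 [268.0738 214.4458]
 [290.0728 266.8831]
 [290.8597 214.4999]
 [269.4941 250.837 ]
 [269.1542 202.9249]
 [288.987  250.8819]
 [289.6392 202.974 ]]
```

View pics/w9.png

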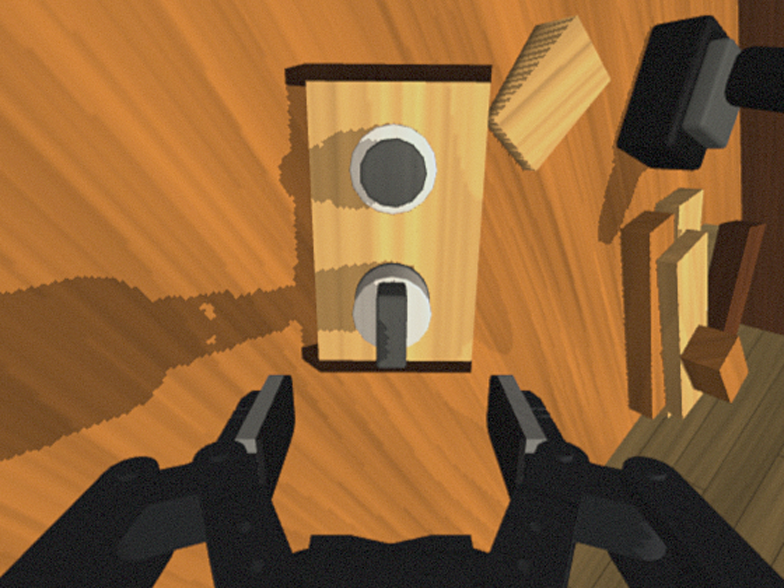

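View pics/w9c.png

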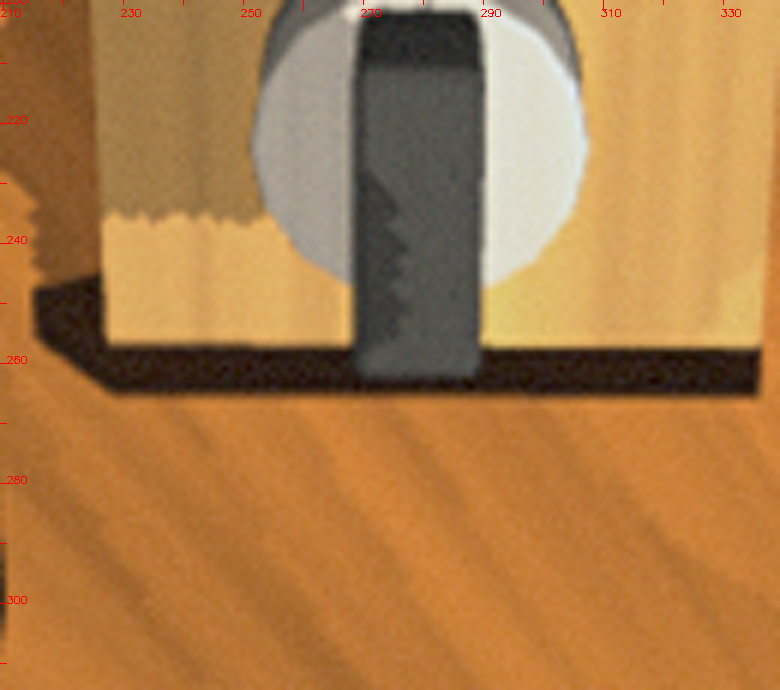

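Run:
```python
from kin2 import *
o=np.load('pics/w9o.npy',allow_pickle=True).item();f=load('w9');a=np.radians(35)
yaw=-.572
M=R.from_euler('z',yaw).as_matrix()@R.from_euler('y',-a).as_matrix()
P=np.array([[-.007,-.018,.012],[.007,-.018,.012],[-.007,.018,.012],[.007,.018,.012],[-.02,0,-.012],[.02,0,-.012],[0,-.02,-.012]])
# measured: left x269,right290 ; bottom y262.3 (local -y), top y211
def fun(v):
    q=proj(f,P@M.T+v,o)
    return np.r_[(q[0,0]+q[2,0])/2-268.7,(q[1,0]+q[3,0])/2-290,(q[0,1]+q[1,1])/2-262.6,(q[2,1]+q[3,1])/2-210.8,q[4,0]-251.5,q[5,0]-307.3]
s=least_squares(fun,[.467,-.368,.082]);print(s.x,s.fun.round(2));
d=Rt(o).T@(s.x-o['tcp_pos']);print('in tool',d)
```

```text
[ 0.4698 -0.3691  0.0779] [-0.14  0.25 -0.17  0.16 -0.14  0.02]
in tool [0.0005 0.0005 0.065 ]
```

Request:
send_rows --series '[[[0, 0, 0.012], [0, 0, 0.01]], [[0.0005, 0.0005, 0.012], [0, 0, 0]], [[0, 0, 0.012], [0, 0, 0]], [[0, 0, 0.012], [0, 0, 0]], [[0, 0, 0.012], [0, 0, 0]], [[0, 0, 0.007], [0, 0, 0]], [[0, 0, 0.004], [0, 0, 0]], [[0, 0, 0], [0, 0, 0]]]' --fingers 130

```text
clock: 17.88
tcp_pos: [0.4715, -0.3717, 0.0722]
orientation: [2.73, -0.803, 0.858]
contact_force: [0.2, 0.8, 1.6]
grip_width: 0.0417
```

Run:
```python
from kin2 import *
o=st(); np.save('pics/w10o.npy',o,allow_pickle=True); f=save('wrist','w10')
print('grip in tool',Rt(o).T@(np.array([.4698,-.3691,.0779])-o['tcp_pos']))
```

```text
t17.88 tcp [ 0.4715 -0.3717  0.0722] z [ 0.4811 -0.3097 -0.8202] psi -32.78 F [0.2 0.8 1.6] w 0.0417 q [ 1.18  0.54 -0.74  2.27  2.11  0.37 -1.97]
grip in tool [ 0.0009 -0.0013 -0.0063]
```

View pics/w10.png

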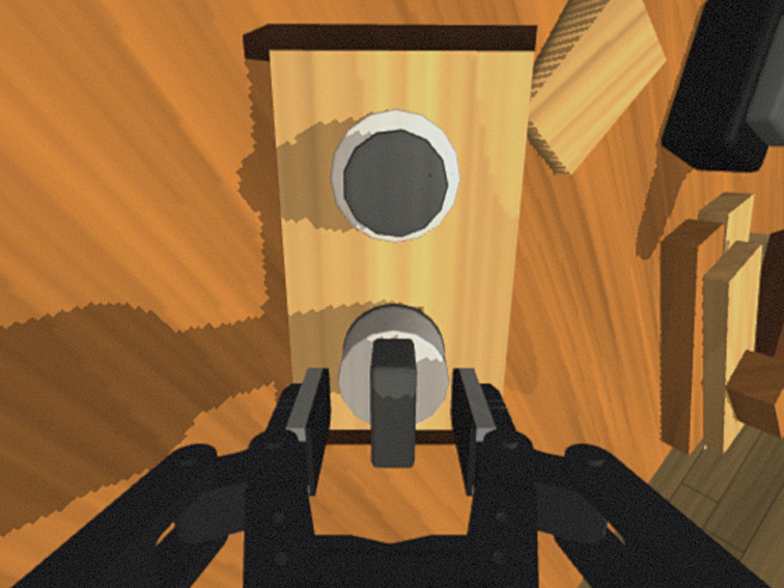

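Request:
send_rows --series '[[[0.0009, -0.0013, 0.001], [0, 0, 0]], [[0, 0, 0], [0, 0, 0]]]'

```text
clock: 18.18
tcp_pos: [0.4735, -0.3713, 0.0724]
orientation: [2.729, -0.802, 0.859]
contact_force: [-0.4, 0.8, 0.6]
grip_width: 0.0422
```

Request:
send_rows --series '[[[0, 0, 0], [0, 0, 0]], [[0, 0, 0], [0, 0, 0]], [[0, 0, 0], [0, 0, 0]], [[0, 0, 0], [0, 0, 0]], [[0, 0, 0], [0, 0, 0]]]' --fingers 255 --grip_force 70

```text
clock: 18.8
tcp_pos: [0.4733, -0.3714, 0.0724]
orientation: [2.729, -0.803, 0.859]
contact_force: [-3.1, 1.2, 5.9]
grip_width: 0.0124
```

Run:
```python
from kin2 import *
o=st();print(o['moment'].round(2))
```

```text
t18.80 tcp [ 0.4733 -0.3714  0.0724] z [ 0.4814 -0.3103 -0.8197] psi -32.76 F [-3.1  1.2  5.9] w 0.0124 q [ 1.18  0.54 -0.74  2.27  2.11  0.37 -1.97]
[ 0.23  0.37 -0.07]
```

Run:
```python
from kin2 import *
o=st();q=o['joints'];p=o['tcp_pos'];Rm=Rt(o)
def seq(q,p0,R0,p1,R1,N,lab):
    rv=R.from_matrix(R0.T@R1).as_rotvec();m=0
    for k in range(1,N+1):
        qn,e,w=ik(p0+(p1-p0)*k/N,R0@R.from_rotvec(rv*k/N).as_matrix(),q,3e-3);m=max(m,np.abs(qn-q).max()/.125);q=qn
        if e>.002 or w>.01: print('ERR',k,e,w)
    print(lab,q.round(2),'maxspeed',m.round(2));return q
p1=p-.032*Rm[:,2];q=seq(q,p,Rm,p1,Rm,5,'pull')
B=[.5828,.058,-.029]
p2=place(B,[[0,-.075,.14]])[0]
q2=seq(q,p1,Rm,p2,down(-.029),12,'hover')
p3=place(B,[[0,-.07,.069]])[0]
q3=seq(q2,p2,down(-.029),p3,down(-.029),8,'insert')
for sgn in(1,-1): seq(q3,p3,down(-.029),p3,down(-.029+sgn*np.pi/4),10,'twist45');seq(q3,p3,down(-.029),p3,down(-.029+sgn*1.57),20,'twist')
pp=plan(p2,down(-.029),N=14,cur=(p1,Rm))
```

```text
t18.80 tcp [ 0.4733 -0.3714  0.0724] z [ 0.4814 -0.3103 -0.8197] psi -32.76 F [-3.1  1.2  5.9] w 0.0124 q [ 1.18  0.54 -0.74  2.27  2.11  0.37 -1.97]
pull [ 1.18  0.45 -0.72  2.3   2.05  0.31 -1.95] maxspeed 0.15
hover [ 0.7   0.68 -1.09  1.82  0.69  1.08 -0.68] maxspeed 2.67
insert [ 0.64  0.76 -1.01  1.86  0.78  0.98 -0.76] maxspeed 0.1
twist45 [ 0.71  0.85 -1.15  1.86  0.9   1.07 -0.05] maxspeed 0.57
twist [ 0.77  0.94 -1.28  1.86  1.    1.17  0.67] maxspeed 0.58
twist45 [ 0.54  0.68 -0.85  1.87  0.65  0.89 -1.44] maxspeed 0.56
twist [ 0.42  0.62 -0.67  1.88  0.51  0.82 -2.12] maxspeed 0.56
N 14 shift [0.0018, -0.0262, -0.0034] turn [0.136, -0.487, -0.43]
```

Run:
```python
from kin2 import *
o=st();q=o['joints'];p=o['tcp_pos'];Rm=Rt(o)
def seq(q,p0,R0,p1,R1,N,lab):
    rv=R.from_matrix(R0.T@R1).as_rotvec();m=0
    for k in range(1,N+1):
        qn,e,w=ik(p0+(p1-p0)*k/N,R0@R.from_rotvec(rv*k/N).as_matrix(),q,3e-3);m=max(m,np.abs(qn-q).max()/.125);q=qn
        if e>.002 or w>.01: print('ERR',k,e,w)
    print(lab,q.round(2),'maxspeed',m.round(2));return q
p1=p-.032*Rm[:,2];q=seq(q,p,Rm,p1,Rm,5,'pull')
u=p1+[.0,0,.11]
Ru,_=stopR(-.572,np.radians(15))
q1=seq(q,p1,Rm,u,Ru,8,'up')
B=[.5828,.058,-.029]
p2=place(B,[[0,-.075,.14]])[0]
q2=seq(q1,u,Ru,p2,down(-.029),10,'hover')
print('p1',p1)
plan(u,Ru,N=8,cur=(p1,Rm))
plan(p2,down(-.029),N=10,cur=(u,Ru))
# path print
T0=p1.copy();M=Rm.copy()
```

```text
t18.80 tcp [ 0.4733 -0.3714  0.0724] z [ 0.4814 -0.3103 -0.8197] psi -32.76 F [-3.1  1.2  5.9] w 0.0124 q [ 1.18  0.54 -0.74  2.27  2.11  0.37 -1.97]
pull [ 1.18  0.45 -0.72  2.3   2.05  0.31 -1.95] maxspeed 0.15
up [ 1.48  0.46 -1.15  1.95  0.64  0.82 -0.55] maxspeed 3.78
hover [ 0.72  0.7  -1.13  1.82  0.72  1.1  -0.7 ] maxspeed 0.65
p1 [ 0.4579 -0.3615  0.0986]
N 8 shift [0.0061, 0.0, -0.0124] turn [0.0, -0.499, 0.0]
N 10 shift [-0.0004, -0.0372, 0.0065] turn [0.081, -0.293, -0.619]
```

Request:
send_rows --series '[[[0, 0, -0.006], [0, 0, 0]], [[0, 0, -0.008], [0, 0, 0]], [[0, 0, -0.008], [0, 0, 0]], [[0, 0, -0.008], [0, 0, 0]], [[0, 0, -0.004], [0, 0, 0]], [[0, 0, 0], [0, 0, 0]]]'

```text
clock: 19.55
tcp_pos: [0.4567, -0.3608, 0.1003]
orientation: [2.729, -0.802, 0.859]
contact_force: [-0.2, -0.1, -1.7]
grip_width: 0.0125
```

Run:
```python
from kin2 import *
o=st();f=save('wrist','w11');save('scene','s11')
from crop import crop
crop('s11',90,215,110,90,'s11c',7)
p=o['tcp_pos'];Ru,_=stopR(-.572,np.radians(15))
plan(p+[0,0,.11],Ru,N=16)
```

```text
t19.55 tcp [ 0.4567 -0.3608  0.1003] z [ 0.4812 -0.3104 -0.8198] psi -32.76 F [-0.2 -0.1 -1.7] w 0.0125 q [ 1.18  0.44 -0.72  2.3   2.04  0.3  -1.94]
N 16 shift [0.003, 0.0, -0.0063] turn [0.0, -0.249, -0.0]
```

View pics/s11c.png

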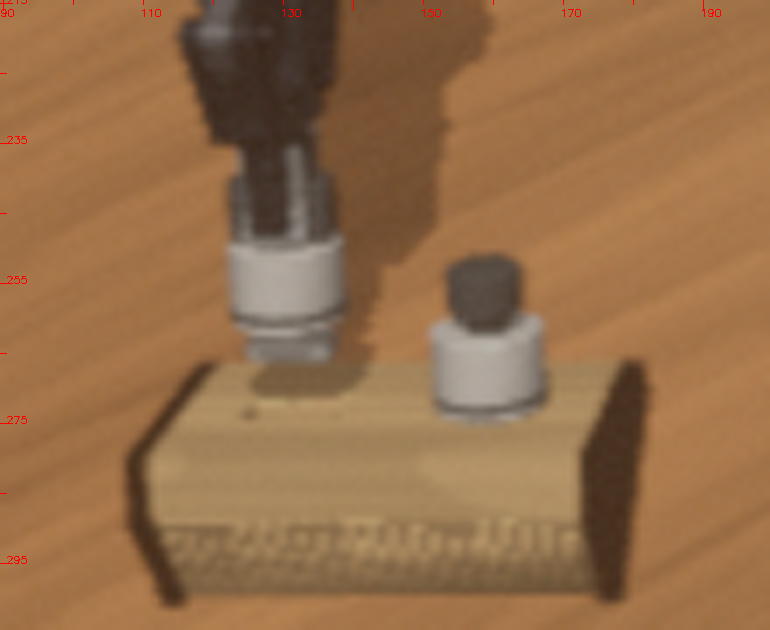

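View pics/w11.png

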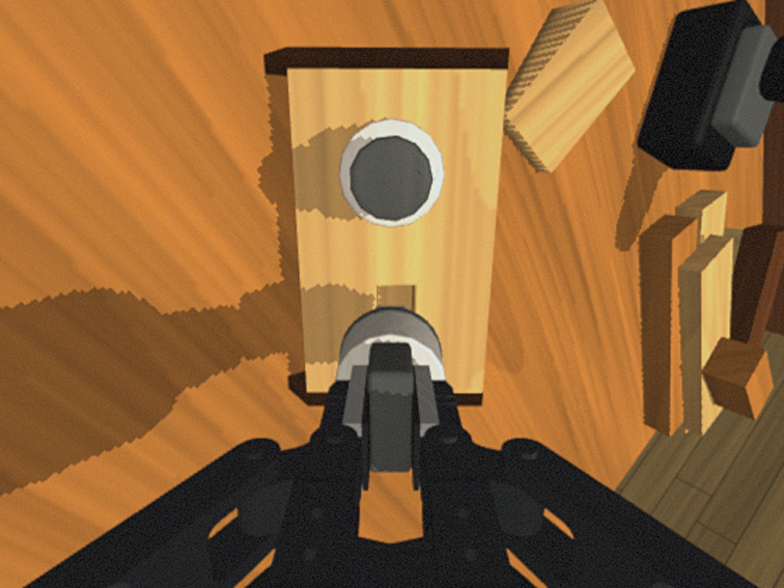

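Stop is out of its pocket, held squarely, and the dog is undisturbed. Next: lift and untilt.

Request:
send_rows --series '[[[0.003, 0, -0.0063], [0, -0.249, 0]], [[0.003, 0, -0.0063], [0, -0.249, 0]], [[0.003, 0, -0.0063], [0, -0.249, 0]], [[0.003, 0, -0.0063], [0, -0.249, 0]], [[0.003, 0, -0.0063], [0, -0.249, 0]], [[0.003, 0, -0.0063], [0, -0.249, 0]], [[0.003, 0, -0.0063], [0, -0.249, 0]], [[0.003, 0, -0.0063], [0, -0.249, 0]], [[0.003, 0, -0.0063], [0, -0.249, 0]], [[0.003, 0, -0.0063], [0, -0.249, 0]], [[0.003, 0, -0.0063], [0, -0.249, 0]], [[0.003, 0, -0.0063], [0, -0.249, 0]], [[0.003, 0, -0.0063], [0, -0.249, 0]], [[0.003, 0, -0.0063], [0, -0.249, 0]], [[0.003, 0, -0.0063], [0, -0.249, 0]], [[0.003, 0, -0.0063], [0, -0.249, 0]]]'

```text
clock: 21.65
tcp_pos: [0.4561, -0.3607, 0.2101]
orientation: [2.92, -0.859, 0.384]
contact_force: [0.0, 0.3, -1.5]
grip_width: 0.0123
```

Run:
```python
from kin2 import *
o=st()
B=[.5828,.058,-.029]
plan(place(B,[[0,-.075,.14]])[0],down(-.029),N=11)
```

```text
t21.65 tcp [ 0.4561 -0.3607  0.2101] z [ 0.217  -0.1405 -0.966 ] psi -32.79 F [ 0.   0.3 -1.5] w 0.0123 q [ 1.37  0.38 -0.98  1.96  0.5   0.76 -0.44]
N 11 shift [-0.0001, -0.0338, 0.006] turn [0.075, -0.265, -0.563]
```

Request:
send_rows --series '[[[-0.0001, -0.0338, 0.006], [0.075, -0.265, -0.563]], [[-0.0001, -0.0338, 0.006], [0.075, -0.265, -0.563]], [[-0.0001, -0.0338, 0.006], [0.075, -0.265, -0.563]], [[-0.0001, -0.0338, 0.006], [0.075, -0.265, -0.563]], [[-0.0001, -0.0338, 0.006], [0.075, -0.265, -0.563]], [[-0.0001, -0.0338, 0.006], [0.075, -0.265, -0.563]], [[-0.0001, -0.0338, 0.006], [0.075, -0.265, -0.563]], [[-0.0001, -0.0338, 0.006], [0.075, -0.265, -0.563]], [[-0.0001, -0.0338, 0.006], [0.075, -0.265, -0.563]], [[-0.0001, -0.0338, 0.006], [0.075, -0.265, -0.563]], [[-0.0001, -0.0338, 0.006], [0.075, -0.265, -0.563]], [[0, 0, 0], [0, 0, 0]], [[0, 0, 0], [0, 0, 0]]]'

```text
clock: 23.28
tcp_pos: [0.5812, -0.0177, 0.14]
orientation: [3.14, -0.046, 0.002]
contact_force: [-1.2, 0.6, -1.6]
grip_width: 0.0128
```

Run:
```python
from kin2 import *
o=st(); np.save('pics/w12o.npy',o,allow_pickle=True); f=save('wrist','w12');save('scene','s12')
B=[.5828,.058,-.029]
print(proj(f,place(B,[[-.009,-.1,.034],[.009,-.1,.034],[-.009,-.05,.034],[.009,-.05,.034],[.0235,-.05,.044],[.0235,-.0463,.062],[-.0215,-.0463,.062]]),o)*1.4)
from crop import crop
crop('s12',200,140,150,120,'s12c',5)
```

```text
t23.27 tcp [ 0.5812 -0.0177  0.14  ] z [ 0.0014 -0.0015 -1.    ] psi -1.68 F [-1.2  0.6 -1.6] w 0.0128 q [ 0.66  0.64 -1.02  1.82  0.63  1.04 -0.64]
[[372.8024 333.9053]
 [403.5087 333.881 ]
 [371.7282 250.4454]
 [404.3724 250.4345]
 [432.2727 254.7305]
 [435.7513 256.0824]
 [344.1729 256.1158]]
```

View pics/w12.png

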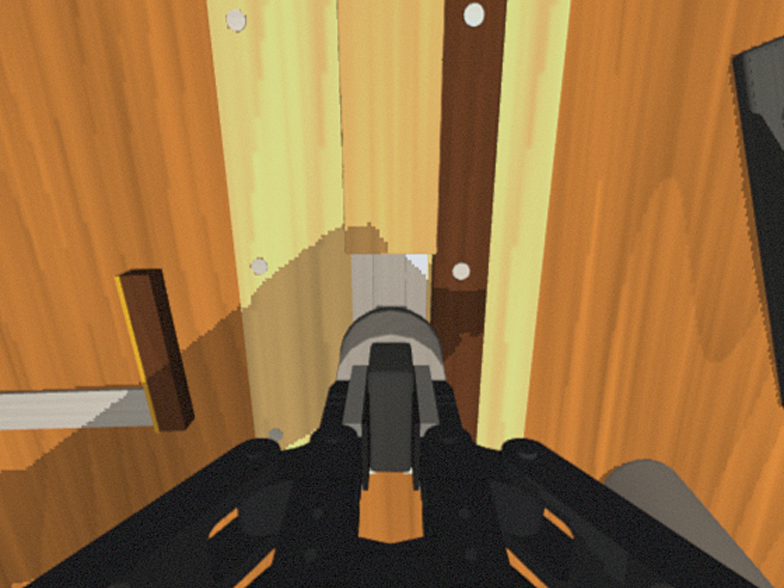

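View pics/s12c.png

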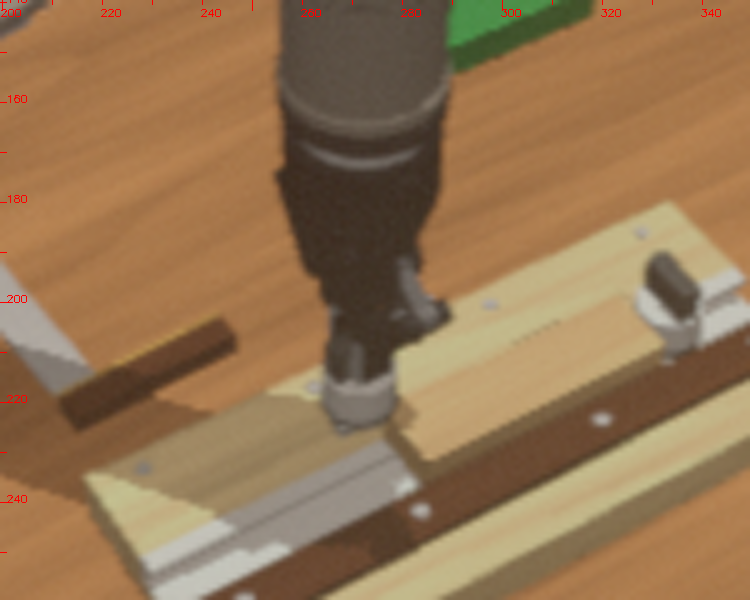

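Request:
send_rows --series '[[[-0.0006, -0.0065, 0.02], [0, 0, 0.003]], [[0, 0, 0.02], [0, 0, 0]], [[0, 0, 0.01], [0, 0, 0]], [[0, 0, 0], [0, 0, 0]]]'

```text
clock: 23.88
tcp_pos: [0.5802, -0.0107, 0.0891]
orientation: [3.14, -0.045, -0.0]
contact_force: [-0.5, 0.6, -2.1]
grip_width: 0.0126
```

Run:
```python
from kin2 import *
o=st(); np.save('pics/w13o.npy',o,allow_pickle=True); f=save('wrist','w13');save('scene','s13')
B=[.5828,.058,-.029]
c,s=np.cos(B[2]),np.sin(B[2]);d=o['tcp_pos'][:2]-B[:2];print('local',c*d[0]+s*d[1],-s*d[0]+c*d[1])
from crop import crop
crop('s13',220,170,110,80,'s13c',7)
crop('w13',225,170,110,110,'w13c',6)
```

```text
t23.88 tcp [ 0.5802 -0.0107  0.0891] z [-0.     -0.0009 -1.    ] psi -1.65 F [-0.5  0.6 -2.1] w 0.0126 q [ 0.61  0.7  -0.96  1.86  0.7   0.97 -0.7 ]
local -0.0006257776421906562 -0.06875900942461594
```

View pics/w13c.png

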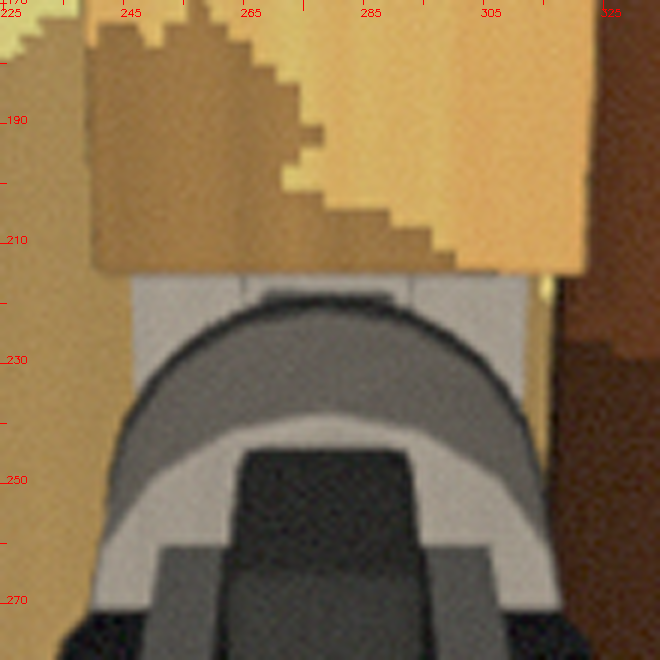

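View pics/s13c.png

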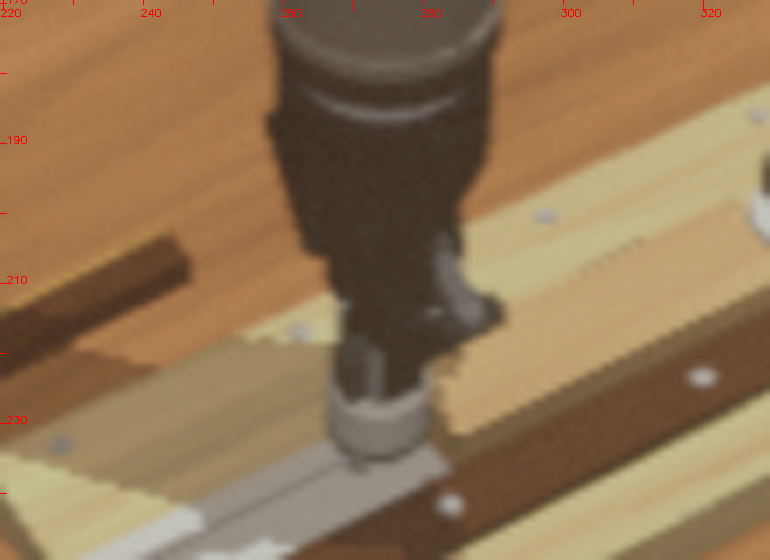

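Foot (x≈268–291) is centred over the slot (265–294). I'll lower it in.

Request:
send_rows --series '[[[0, 0, 0.004], [0, 0, 0]], [[0, 0, 0.004], [0, 0, 0]], [[0, 0, 0.003], [0, 0, 0]], [[0, 0, 0], [0, 0, 0]]]'

```text
clock: 24.48
tcp_pos: [0.5808, -0.0106, 0.0792]
orientation: [3.14, -0.045, 0.003]
contact_force: [0.0, 0.5, -2.1]
grip_width: 0.0127
```

Request:
send_rows --series '[[[0, 0, 0.003], [0, 0, 0]], [[0, 0, 0.002], [0, 0, 0]], [[0, 0, 0], [0, 0, 0]]]'

```text
clock: 24.85
tcp_pos: [0.5809, -0.0105, 0.0743]
orientation: [3.14, -0.045, 0.003]
contact_force: [-0.0, -0.5, -1.5]
grip_width: 0.0127
```

Request:
send_rows --series '[[[0, 0, 0.002], [0, 0, 0]], [[0, 0, 0.0015], [0, 0, 0]], [[0, 0, 0.001], [0, 0, 0]], [[0, 0, 0], [0, 0, 0]]]'

```text
clock: 25.35
tcp_pos: [0.581, -0.0105, 0.0699]
orientation: [3.14, -0.046, 0.003]
contact_force: [-0.6, -0.3, -2.3]
grip_width: 0.0126
```

Request:
send_rows --series '[[[0, 0, 0.001], [0, 0, 0]], [[0, 0, 0.001], [0, 0, 0]], [[0, 0, 0], [0, 0, 0]]]'

```text
clock: 25.72
tcp_pos: [0.5809, -0.0106, 0.0679]
orientation: [3.14, -0.045, 0.003]
contact_force: [0.4, -0.7, -2.7]
grip_width: 0.0124
```

Run:
```python
from kin2 import *
o=st(); f=save('wrist','w14');save('scene','s14')
from crop import crop
crop('s14',220,170,110,80,'s14c',7)
crop('w14',225,170,110,110,'w14c',6)
```

```text
t25.73 tcp [ 0.5809 -0.0106  0.0679] z [ 0.0021 -0.001  -1.    ] psi -1.66 F [ 0.4 -0.7 -2.7] w 0.0124 q [ 0.59  0.73 -0.94  1.87  0.73  0.93 -0.72]
```

View pics/w14c.png

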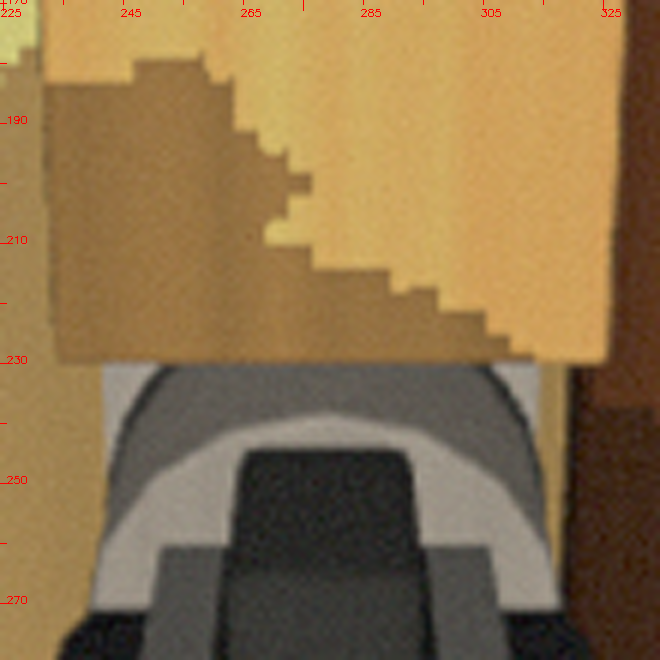

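View pics/s14c.png

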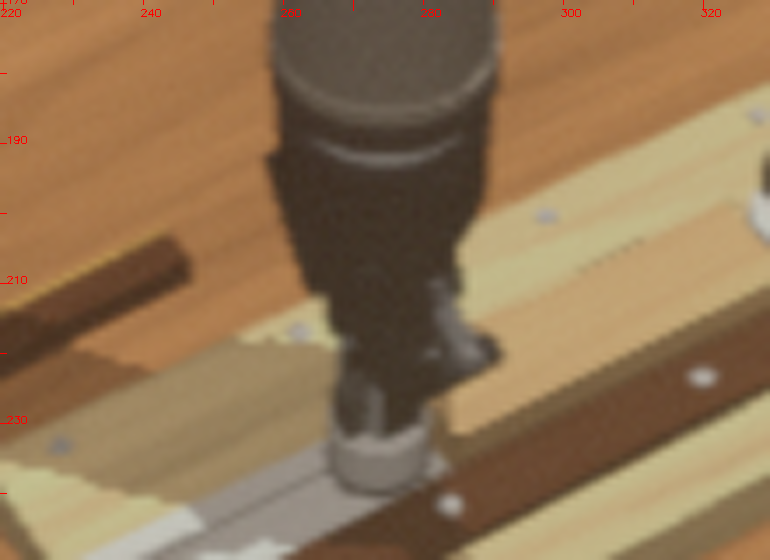

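Request:
send_rows --series '[[[0, 0, 0.001], [0, 0, 0]], [[0, 0, 0.001], [0, 0, 0]], [[0, 0, 0], [0, 0, 0]]]'

```text
clock: 26.2
tcp_pos: [0.581, -0.0105, 0.0659]
orientation: [3.14, -0.045, 0.003]
contact_force: [0.2, -0.2, -1.7]
grip_width: 0.0124
```

Request:
send_rows --series '[[[0, 0, 0.001], [0, 0, 0]], [[0, 0, 0.001], [0, 0, 0]], [[0, 0, 0], [0, 0, 0]]]'

```text
clock: 26.58
tcp_pos: [0.5812, -0.0105, 0.0657]
orientation: [3.139, -0.046, 0.004]
contact_force: [-5.4, -2.8, 14.6]
grip_width: 0.0128
```

Request:
send_rows --series '[[[0, 0, -0.0015], [0, 0, 0]], [[0, -0.001, 0], [0, 0, 0]], [[0, -0.001, 0], [0, 0, 0]], [[0, -0.001, 0], [0, 0, 0]], [[0, 0, 0], [0, 0, 0]]]'

```text
clock: 27.2
tcp_pos: [0.5817, -0.0084, 0.0658]
orientation: [3.139, -0.046, 0.005]
contact_force: [0.0, -3.9, 6.2]
grip_width: 0.0124
```

Request:
send_rows --series '[[[0, -0.001, -0.0004], [0, 0, 0]], [[0, -0.001, 0], [0, 0, 0]], [[0, 0, 0], [0, 0, 0]]]'

```text
clock: 27.58
tcp_pos: [0.5817, -0.0081, 0.0658]
orientation: [3.137, -0.048, 0.004]
contact_force: [0.5, -7.7, 5.5]
grip_width: 0.0126
```

Run:
```python
from kin2 import *
o=st(); f=save('wrist','w15')
from crop import crop
crop('w15',225,170,110,110,'w15c',6)
```

```text
t27.57 tcp [ 0.5817 -0.0081  0.0658] z [ 0.0024 -0.0045 -1.    ] psi -1.77 F [ 0.5 -7.7  5.5] w 0.0126 q [ 0.58  0.73 -0.94  1.87  0.74  0.93 -0.73]
```

View pics/w15c.png

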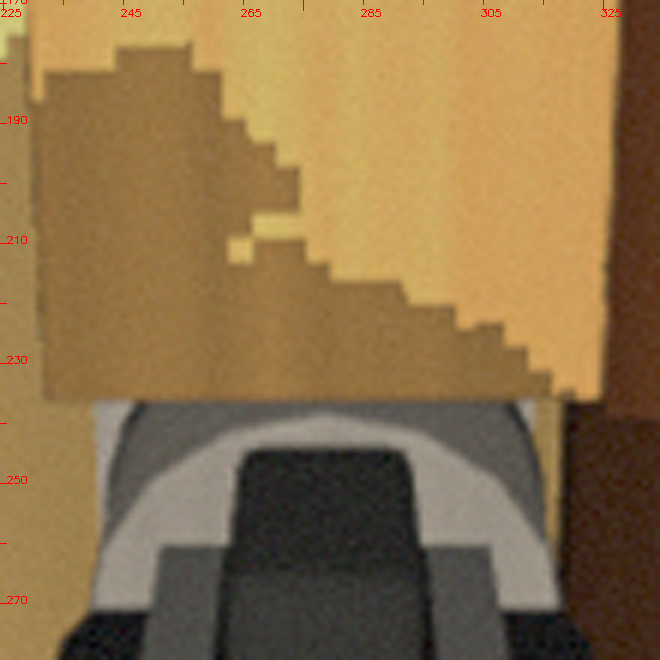

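Stop body is touching the batten end. Twist the first half.

Request:
send_rows --series '[[[0, 0.0005, 0], [0, 0, 1]], [[0, 0, 0], [0, 0, 1]], [[0, 0, 0], [0, 0, 1]], [[0, 0, 0], [0, 0, 1]], [[0, 0, 0], [0, 0, 1]], [[0, 0, 0], [0, 0, 1]]]'

```text
clock: 28.38
tcp_pos: [0.5798, -0.008, 0.0657]
orientation: [3.016, -0.862, 0.001]
contact_force: [-6.0, -6.7, 8.3]
grip_width: 0.0128
```

Run:
```python
from kin2 import *
o=st();print(o['moment'].round(2))
```

```text
t28.38 tcp [ 0.5798 -0.008   0.0657] z [-0.0008 -0.0045 -1.    ] psi -31.88 F [-6.  -6.7  8.3] w 0.0128 q [ 0.51  0.68 -0.82  1.87  0.65  0.88 -1.19]
[-1.48  1.22  0.14]
```

Request:
send_rows --series '[[[0, 0, 0], [0, 0, 1]], [[0, 0, 0], [0, 0, 1]], [[0, 0, 0], [0, 0, 1]], [[0, 0, 0], [0, 0, 1]], [[0, 0, 0], [0, 0, 1]], [[0, 0, 0], [0, 0, 1]]]'

```text
clock: 29.12
tcp_pos: [0.5796, -0.008, 0.0657]
orientation: [2.691, -1.613, 0.002]
contact_force: [-6.0, -6.3, 9.3]
grip_width: 0.0129
```

Run:
```python
from kin2 import *
o=st();print(o['moment'].round(2))
f=save('wrist','w16')
```

```text
t29.12 tcp [ 0.5796 -0.008   0.0657] z [-0.001  -0.0043 -1.    ] psi -61.87 F [-6.  -6.3  9.3] w 0.0129 q [ 0.44  0.64 -0.71  1.88  0.55  0.84 -1.64]
[-1.44  1.31  0.15]
```

View pics/w16.png

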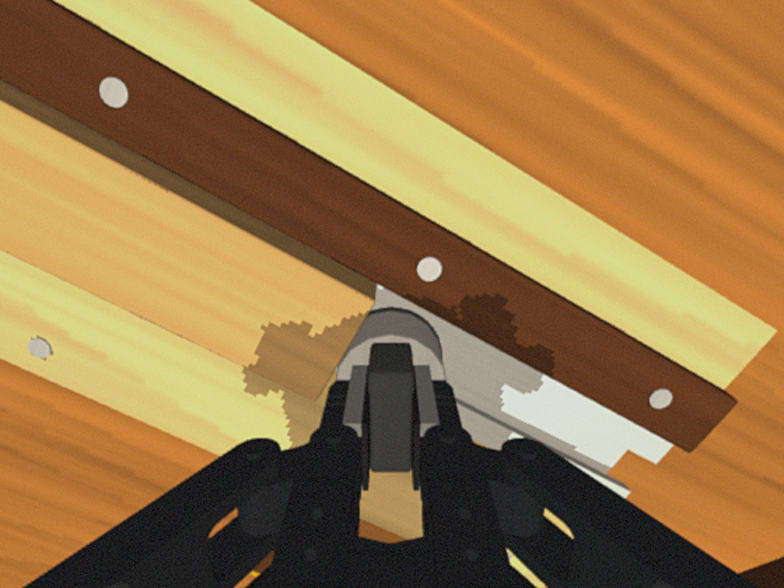

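Request:
send_rows --series '[[[0, 0, 0], [0, 0, 1]], [[0, 0, 0], [0, 0, 1]], [[0, 0, 0], [0, 0, 1]], [[0, 0, 0], [0, 0, 1]], [[0, 0, 0], [0, 0, 1]], [[0, 0, 0], [0, 0, 1]], [[0, 0, 0], [0, 0, 0]]]'

```text
clock: 30.05
tcp_pos: [0.5797, -0.008, 0.0658]
orientation: [2.184, -2.253, 0.004]
contact_force: [-5.3, -6.9, 9.1]
grip_width: 0.0127
```

Run:
```python
from kin2 import *
o=st();print(o['moment'].round(2))
f=save('wrist','w17')
```

```text
t30.05 tcp [ 0.5797 -0.008   0.0658] z [-0.0008 -0.0042 -1.    ] psi -91.77 F [-5.3 -6.9  9.1] w 0.0127 q [ 0.35  0.6  -0.59  1.88  0.46  0.8  -2.09]
[-1.42  1.14  0.02]
```

View pics/w17.png

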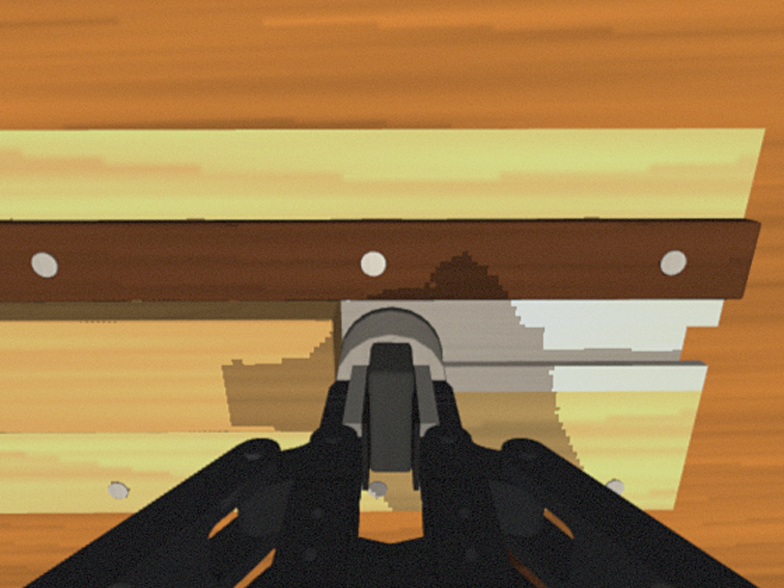

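Request:
send_rows --series '[[[0, 0.001, -0.0008], [0, 0, 0]], [[0, 0.0005, 0], [0, 0, 0]], [[0, 0, 0], [0, 0, 0]]]'

```text
clock: 30.48
tcp_pos: [0.579, -0.008, 0.0658]
orientation: [2.186, -2.254, 0.004]
contact_force: [-0.9, -6.0, 0.1]
grip_width: 0.0126
```

Open gently (wide enough to clear the 14 mm wing), then check.

Request:
send_rows --series '[[[0, 0, 0], [0, 0, 0]], [[0, 0, 0], [0, 0, 0]], [[0, 0, 0], [0, 0, 0]]]' --fingers 160

```text
clock: 30.85
tcp_pos: [0.5797, -0.0052, 0.0666]
orientation: [-2.189, 2.251, -0.003]
contact_force: [-0.4, 0.3, 0.3]
grip_width: 0.032
```

Run:
```python
from kin2 import *
o=st();print(o['moment'].round(2))
f=save('wrist','w18')
from crop import crop
crop('w18',200,190,150,130,'w18c',5)
```

```text
t30.85 tcp [ 0.5797 -0.0052  0.0666] z [ 0.0024 -0.0002 -1.    ] psi -91.61 F [-0.4  0.3  0.3] w 0.032 q [ 0.35  0.6  -0.59  1.89  0.46  0.79 -2.09]
[ 0.03  0.07 -0.02]
```

View pics/w18c.png

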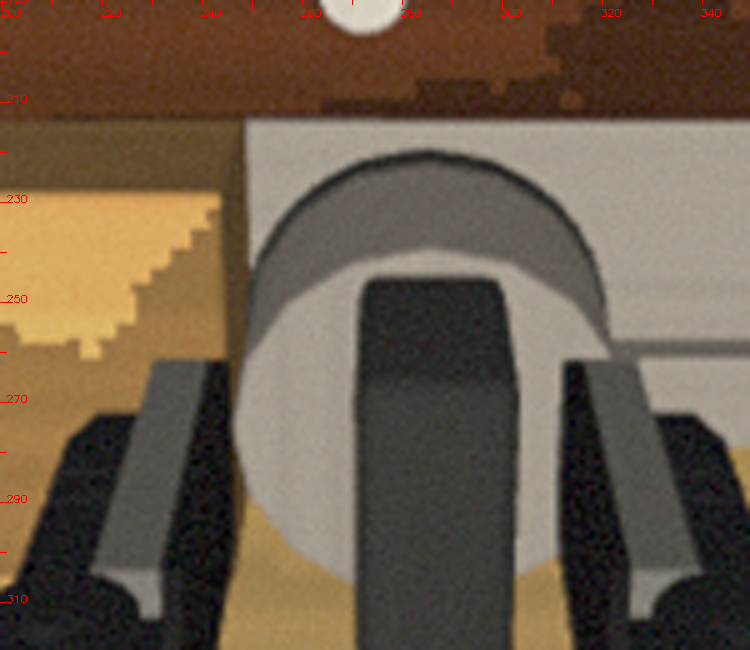

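Request:
send_rows --series '[[[0, 0, -0.01], [0, 0, 0]], [[0, 0, -0.02], [0, 0, 0]], [[0, 0, -0.03], [0, 0, 0]], [[0, 0, -0.04], [0, 0, 0]], [[0, 0, -0.03], [0, 0, 0]], [[0, 0, 0], [0, 0, 0]]]'

```text
clock: 31.65
tcp_pos: [0.5813, -0.0053, 0.2008]
orientation: [-2.185, 2.249, -0.011]
contact_force: [0.6, 0.3, 0.3]
grip_width: 0.0321
```

Run:
```python
from kin2 import *
o=st();np.save('pics/w19o.npy',o,allow_pickle=True)
f=save('wrist','w19');save('scene','s19');save('top','t19')
from crop import crop
crop('s19',210,160,150,115,'s19c',5)
```

```text
t31.65 tcp [ 0.5813 -0.0053  0.2008] z [ 0.0089 -0.0011 -1.    ] psi -91.66 F [0.6 0.3 0.3] w 0.0321 q [ 0.43  0.43 -0.68  1.79  0.32  1.02 -1.97]
```

View pics/w19.png

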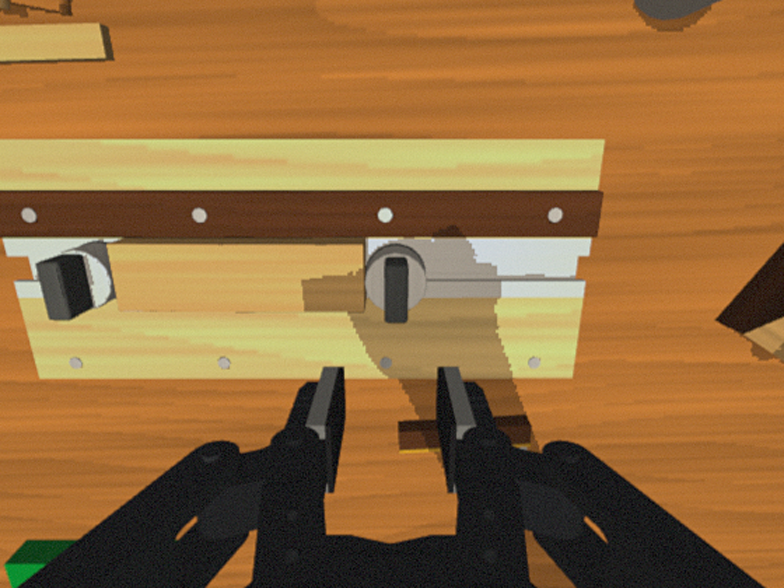

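View pics/s19c.png

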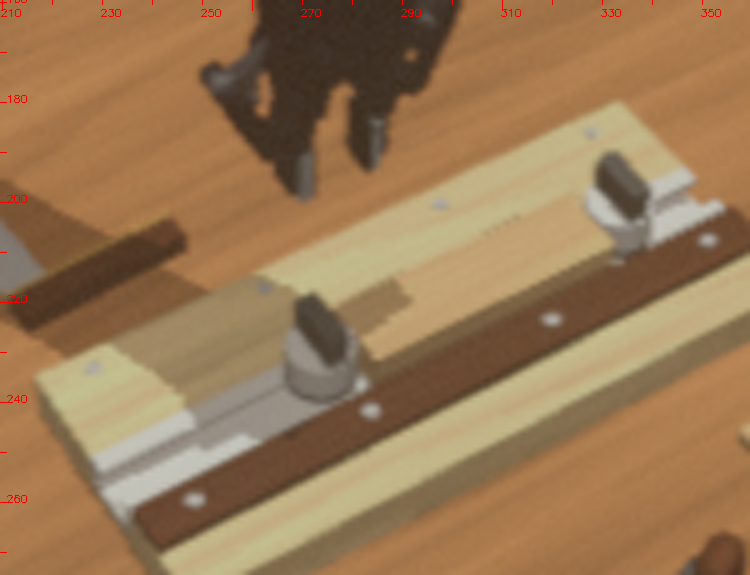

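Run:
```python
from kin2 import *
from crop import crop
crop('w19',0,160,130,75,'w19a',6)
crop('w19',230,160,100,80,'w19b',7)
```

```text
(no output)
```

View pics/w19a.png

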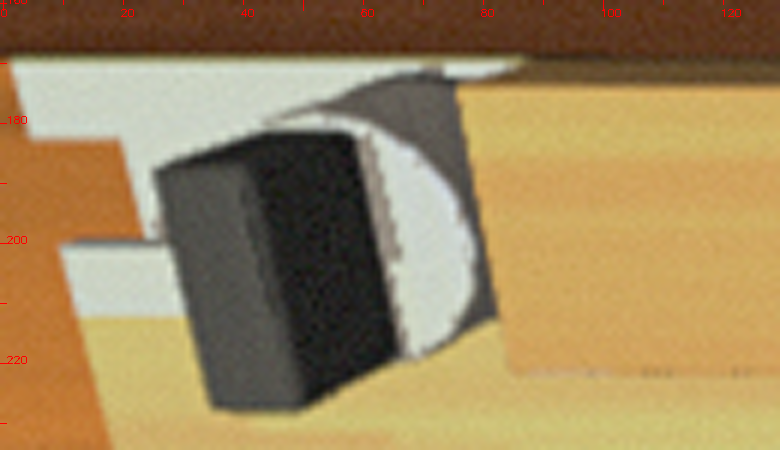

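View pics/w19b.png

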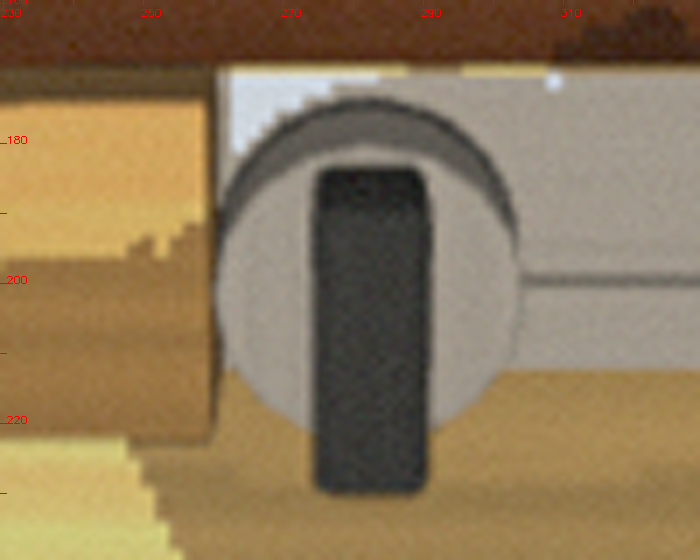

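Request:
send_rows --series '[[[-0.04, 0.01, 0], [0, 0, 0]], [[-0.04, 0.01, 0], [0, 0, 0]], [[-0.04, 0.01, 0], [0, 0, 0]], [[0, 0, 0], [0, 0, 0]], [[0, 0, 0], [0, 0, 0]]]'

```text
clock: 32.42
tcp_pos: [0.5525, 0.1143, 0.1956]
orientation: [2.188, -2.253, 0.003]
contact_force: [0.6, -0.6, 0.2]
grip_width: 0.0317
```

Run:
```python
from kin2 import *
from crop import crop
o=st();np.save('pics/w20o.npy',o,allow_pickle=True)
f=save('wrist','w20');save('top','t20')
```

```text
t32.42 tcp [0.5525 0.1143 0.1956] z [ 0.0007 -0.0018 -1.    ] psi -91.66 F [ 0.6 -0.6  0.2] w 0.0317 q [ 0.24  0.42 -0.71  1.82  0.32  1.01 -2.2 ]
```

View pics/w20.png

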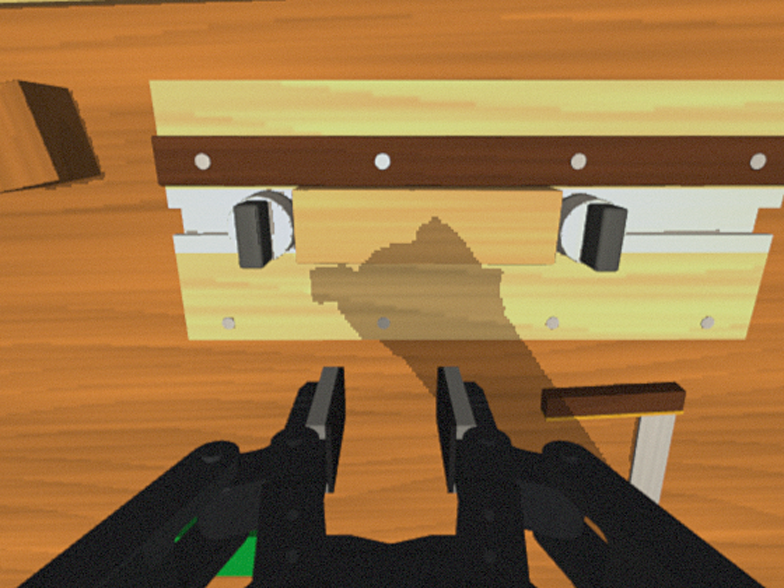

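View pics/t20.png

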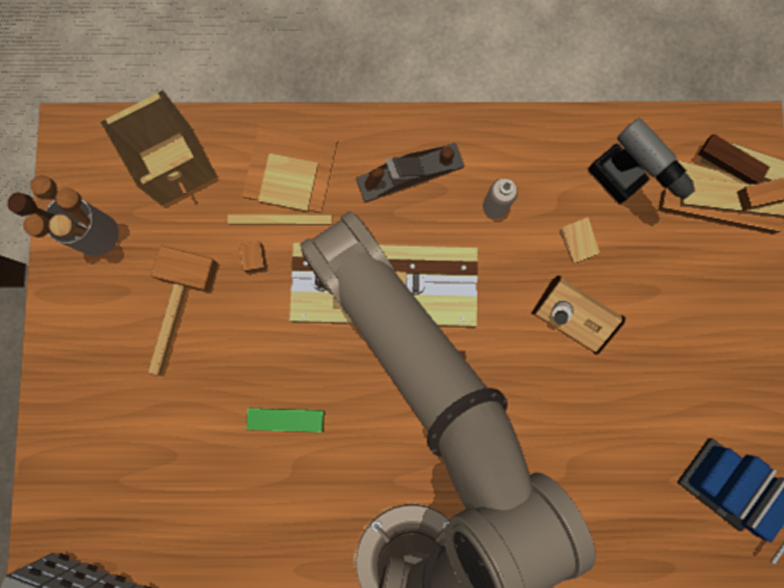

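Run:
```python
from kin2 import *
from crop import crop
crop('w20',150,120,100,80,'w20a',7)
crop('w20',370,120,100,80,'w20b',7)
```

```text
(no output)
```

View pics/w20a.png

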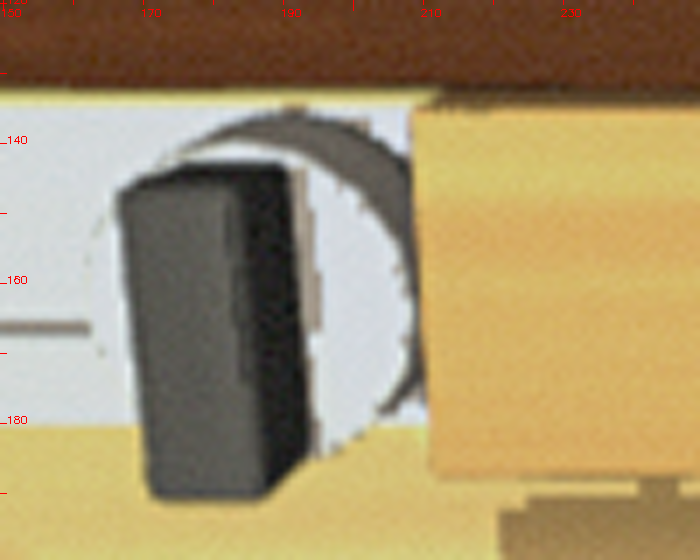

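View pics/w20b.png

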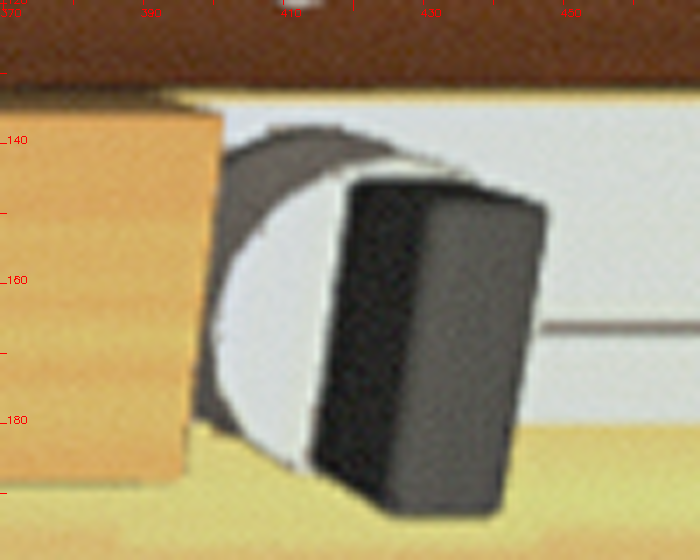

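Run:
```python
from kin2 import *
o=np.load('pics/w20o.npy',allow_pickle=True).item();f=load('w20')
g=cv2.GaussianBlur(f['frame'],(3,3),0).astype(float).sum(2)
def edge(x,y0,y1,rising):
    c=g[y0:y1,x];d=np.diff(c)*(1 if rising else -1);k=int(np.argmax(d))
    if 0<k<len(d)-1:
        a,b,c2=d[k-1],d[k],d[k+1];k=k+.5*(a-c2)/(a-2*b+c2)
    return y0+k+.5
def loc(P,v=[.5828,.058,-.029]):
    c,s=np.cos(v[2]),np.sin(v[2]);d=P[:2]-v[:2];return np.array([c*d[0]+s*d[1],-s*d[0]+c*d[1]])
xs=range(216,394,12)
for nm,(a,b,ris,z) in dict(bat=(131,142,True,.062),fence_out=(90,105,False,.044)).items():
    pts=np.array([loc(onplane(f,(x,edge(x,a,b,ris)),z,o)) for x in xs]);
    k=np.polyfit(pts[:,1],pts[:,0],1);print(nm,k,'res',np.abs(pts[:,0]-np.polyval(k,pts[:,1])).round(4).tolist())
    print(pts[:,0].round(4).tolist(), pts[0,1],pts[-1,1])
# low edge batten sometimes shaded; fence inner where visible (outside batten)
for x in list(range(120,200,16))+list(range(450,540,16)):
    y=edge(x,126,138,True);print('fi',x,round(y,2),loc(onplane(f,(x,y),.044,o)).round(4))
```

```text
bat [0.0037 0.0233] res [0.0003, 0.0, 0.0, 0.0001, 0.0, 0.0001, 0.0002, 0.0001, 0.0001, 0.0001, 0.0001, 0.0001, 0.0001, 0.0001, 0.0001]
[0.0234, 0.0236, 0.0236, 0.0237, 0.0235, 0.0236, 0.0236, 0.0235, 0.0235, 0.0234, 0.0234, 0.0232, 0.0231, 0.0231, 0.0231] 0.1079717028369051 -0.03021625577269564
fence_out [-0.0003  0.0537] res [0.0, 0.0, 0.0, 0.0, 0.0, 0.0, 0.0, 0.0, 0.0, 0.0, 0.0, 0.0, 0.0, 0.0, 0.0]
[0.0537, 0.0537, 0.0537, 0.0537, 0.0537, 0.0537, 0.0537, 0.0537, 0.0537, 0.0537, 0.0537, 0.0537, 0.0537, 0.0537, 0.0537] 0.10937628064603065 -0.03255373427228267
fi 120 132.69 [0.0237 0.1949]
fi 136 132.69 [0.0237 0.181 ]
fi 152 132.72 [0.0237 0.167 ]
fi 168 132.88 [0.0236 0.1531]
fi 184 132.81 [0.0236 0.1391]
fi 450 132.88 [ 0.0237 -0.0934]
fi 466 132.84 [ 0.0237 -0.1074]
fi 482 132.5 [ 0.024  -0.1213]
fi 498 132.92 [ 0.0237 -0.1354]
fi 514 132.46 [ 0.0241 -0.1493]
fi 530 132.52 [ 0.024  -0.1633]
```

The camera shows the batten yawed 0.004 rad, leaving a gap of about 0.6 mm to the fence at the free end. There's time for a gentle nudge with closed fingertips to bring it fully snug.

Run:
```python
from kin2 import *
B=[.5828,.058,-.029]
o=r.get_obs()
p1=place(B,[[-.043,-.015,.12]])[0];a=plan(p1,down(-.029-np.pi/2))
p2=p1.copy();p2[2]=.047;plan(p2,a[1],N=4,cur=a)
```

```text
N 2 shift [0.0347, 0.0057, 0.038] turn [-0.007, -0.01, -0.011]
N 4 shift [0.0, 0.0, 0.0182] turn [0.0, 0.0, 0.0]
```

Request:
send_rows --series '[[[0.0347, 0.0057, 0.038], [0, 0, 0]], [[0.0347, 0.0057, 0.038], [0, 0, 0]], [[0, 0, 0], [0, 0, 0]], [[0, 0, 0], [0, 0, 0]], [[0, 0, 0.02], [0, 0, 0]], [[0, 0, 0.02], [0, 0, 0]], [[0, 0, 0.02], [0, 0, 0]], [[0, 0, 0.012], [0, 0, 0]], [[0, 0, 0], [0, 0, 0]]]' --fingers 255 --grip_force 30

```text
clock: 33.65
tcp_pos: [0.539, 0.0459, 0.0473]
orientation: [2.189, -2.252, 0.001]
contact_force: [0.5, 0.3, 1.2]
grip_width: 0.0
```

Run:
```python
from kin2 import *
o=st();save('wrist','w21')
B=[.5828,.058,-.029]
c,s=np.cos(B[2]),np.sin(B[2]);d=o['tcp_pos'][:2]-B[:2];print('local',c*d[0]+s*d[1],-s*d[0]+c*d[1])
```

```text
t33.65 tcp [0.539  0.0459 0.0473] z [ 0.    -0.001 -1.   ] psi -91.63 F [0.5 0.3 1.2] w 0.0 q [ 0.26  0.58 -0.59  1.98  0.49  0.72 -2.23]
local -0.04344071418334472 -0.013396090782164149
```

View pics/w21.png

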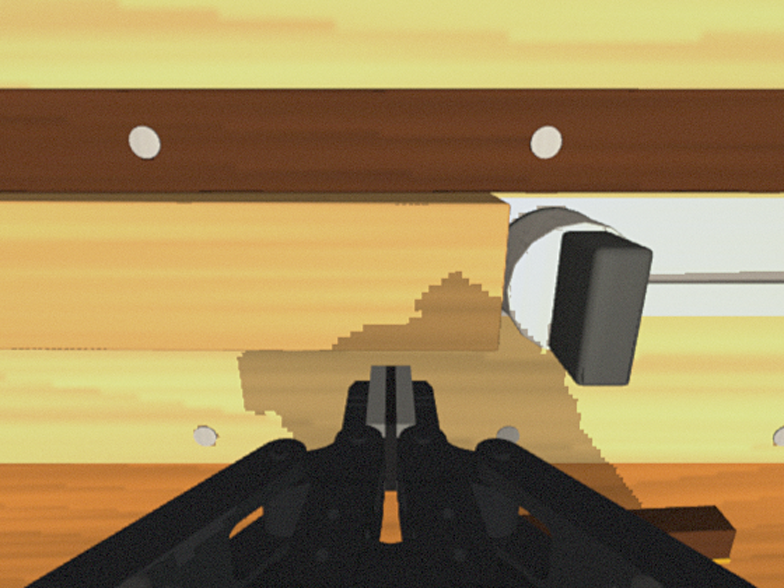

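Request:
send_rows --series '[[[0, -0.004, 0], [0, 0, 0]], [[0, -0.003, 0], [0, 0, 0]], [[0, -0.001, 0], [0, 0, 0]], [[0, -0.001, 0], [0, 0, 0]], [[0, 0, 0], [0, 0, 0]]]'

```text
clock: 34.33
tcp_pos: [0.5488, 0.0455, 0.0486]
orientation: [-2.188, 2.253, -0.004]
contact_force: [-0.3, -0.4, -0.1]
grip_width: 0.0
```

Request:
send_rows --series '[[[0, -0.001, 0], [0, 0, 0]], [[0, -0.001, 0], [0, 0, 0]], [[0, 0, 0], [0, 0, 0]]]'

```text
clock: 34.7
tcp_pos: [0.5499, 0.0454, 0.0483]
orientation: [2.189, -2.253, 0.002]
contact_force: [-3.5, 0.5, 2.4]
grip_width: -0.0005
```

Request:
send_rows --series '[[[0, -0.001, 0], [0, 0, 0]], [[0, -0.001, 0], [0, 0, 0]], [[0, 0, 0], [0, 0, 0]]]'

```text
clock: 35.08
tcp_pos: [0.5499, 0.0454, 0.048]
orientation: [2.187, -2.25, -0.001]
contact_force: [-10.1, -1.1, 7.7]
grip_width: -0.0001
```

Request:
send_rows --series '[[[0, 0.006, 0], [0, 0, 0]], [[0, 0.01, 0], [0, 0, 0]], [[0, 0, -0.02], [0, 0, 0]], [[0, 0, -0.05], [0, 0, 0]], [[-0.0347, 0, -0.05], [0, 0, 0]], [[-0.0347, -0.02, -0.03], [0, 0, 0]], [[0, 0, 0], [0, 0, 0]], [[0, 0, 0], [0, 0, 0]]]'

```text
clock: 36.08
tcp_pos: [0.5582, 0.1141, 0.1988]
orientation: [-2.188, 2.253, -0.005]
contact_force: [0.5, 0.0, -0.3]
grip_width: -0.0002
```

Run:
```python
from kin2 import *
from crop import crop
o=st();f=save('wrist','w22')
np.save('pics/w22o.npy',o,allow_pickle=True)
B=[.5828,.058,-.029]
print(proj(f,place(B,[[.0235,.11,.062],[.0235,-.04,.062],[.0235,.18,.044],[.0235,-.15,.044],[.0535,0,.044]]),o))
```

```text
t36.08 tcp [0.5582 0.1141 0.1988] z [ 0.0024 -0.0016 -1.    ] psi -91.67 F [ 0.5  0.  -0.3] w -0.0002 q [ 0.24  0.43 -0.71  1.81  0.33  1.02 -2.2 ]
[[214.7849 141.995 ]
 [393.894  142.0576]
 [139.6878 139.5813]
 [510.7098 139.7146]
 [344.3475 104.1918]]
```

View pics/w22.png

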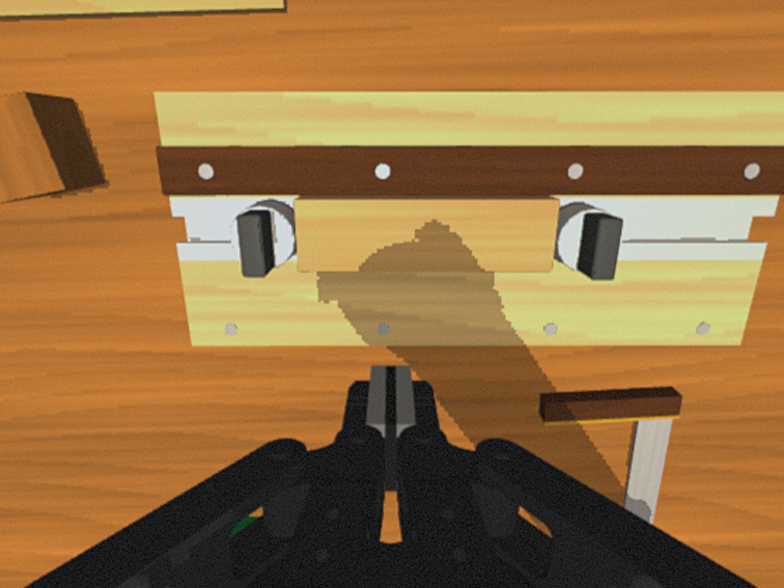

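Run:
```python
from kin2 import *
o=np.load('pics/w22o.npy',allow_pickle=True).item();f=load('w22')
g=cv2.GaussianBlur(f['frame'],(3,3),0).astype(float).sum(2)
def edge(c,y0,rising):
    d=np.diff(c)*(1 if rising else -1);k=int(np.argmax(d))
    if 0<k<len(d)-1:
        a,b,c2=d[k-1],d[k],d[k+1];k=k+.5*(a-c2)/(a-2*b+c2)
    return y0+k+.5
def loc(P,v=[.5828,.058,-.029]):
    c,s=np.cos(v[2]),np.sin(v[2]);d=P[:2]-v[:2];return np.array([c*d[0]+s*d[1],-s*d[0]+c*d[1]])
for nm,a,b,ris,z in (('bat',138,150,True,.062),('fence_out',98,112,False,.044)):
    pts=np.array([loc(onplane(f,(x,edge(g[a:b,x],a,ris)),z,o)) for x in range(218,392,8)]);k=np.polyfit(pts[:,1],pts[:,0],1)
    print(nm,k,pts[::4,0].round(4))
from crop import crop
crop('w22',150,125,110,80,'w22a',7); crop('w22',365,125,110,80,'w22b',7)
```

```text
bat [-0.0007  0.0235] [0.0234 0.0235 0.0236 0.0235 0.0236 0.0235]
fence_out [-0.0001  0.054 ] [0.054  0.0541 0.0539 0.054  0.054  0.054 ]
```

View pics/w22a.png

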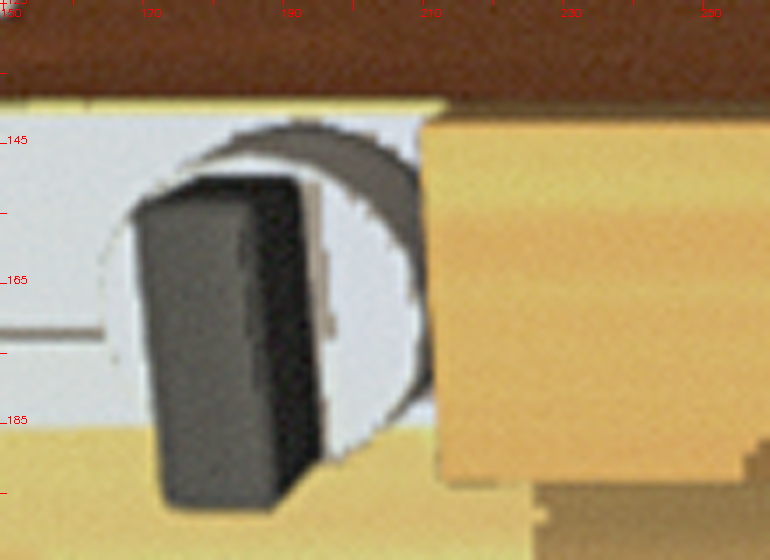

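View pics/w22b.png

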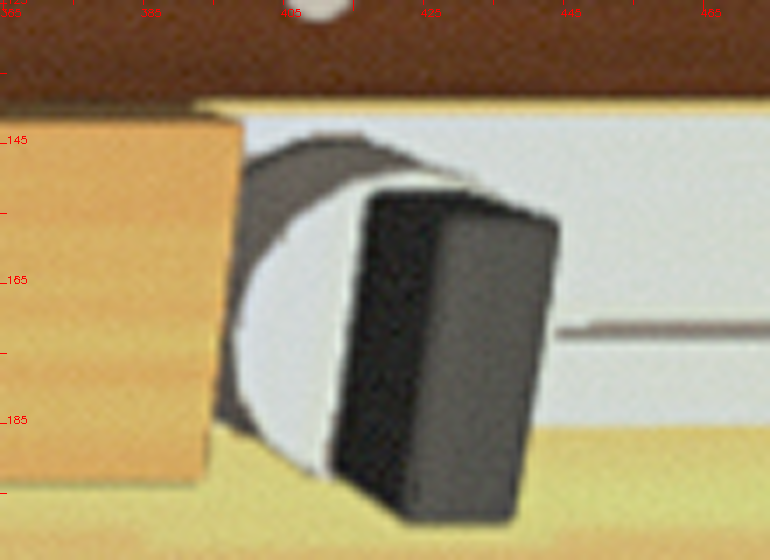

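Batten is now parallel to the fence to within 0.1 mm over its length. I'll check both ends straight down.

Run:
```python
from kin2 import *
B=[.5828,.058,-.029]
p1=place(B,[[-.045,-.045,.14]])[0];a=plan(p1,down(-.029-np.pi/2),N=4)
p2=place(B,[[-.045,.114,.14]])[0];plan(p2,a[1],N=4,cur=a)
```

```text
N 4 shift [0.0249, 0.0046, 0.0145] turn [-0.003, -0.006, -0.003]
N 4 shift [-0.0398, -0.0, 0.0] turn [0.0, 0.0, 0.0]
```

Request:
send_rows --series '[[[0.0249, 0.0046, 0.0145], [0, 0, 0]], [[0.0249, 0.0046, 0.0145], [0, 0, 0]], [[0.0249, 0.0046, 0.0145], [0, 0, 0]], [[0.0249, 0.0046, 0.0145], [0, 0, 0]], [[0, 0, 0], [0, 0, 0]], [[0, 0, 0], [0, 0, 0]]]'

```text
clock: 36.88
tcp_pos: [0.5376, 0.0163, 0.1408]
orientation: [-2.188, 2.252, -0.003]
contact_force: [0.1, 0.1, -0.0]
grip_width: 0.0001
```

Run:
```python
from kin2 import *
o=st();f=save('wrist','w23');np.save('pics/w23o.npy',o,allow_pickle=True)
from crop import crop
crop('w23',220,100,120,100,'w23c',6)
```

```text
t36.88 tcp [0.5376 0.0163 0.1408] z [ 0.0029 -0.0001 -1.    ] psi -91.65 F [ 0.1  0.1 -0. ] w 0.0001 q [ 0.39  0.44 -0.68  1.94  0.36  0.88 -2.07]
```

Request:
send_rows --series '[[[-0.0398, 0, 0], [0, 0, 0]], [[-0.0398, 0, 0], [0, 0, 0]], [[-0.0398, 0, 0], [0, 0, 0]], [[-0.0398, 0, 0], [0, 0, 0]], [[0, 0, 0], [0, 0, 0]], [[0, 0, 0], [0, 0, 0]]]'

```text
clock: 37.67
tcp_pos: [0.5419, 0.1752, 0.1406]
orientation: [-2.19, 2.251, -0.004]
contact_force: [0.0, -0.9, -0.0]
grip_width: 0.0001
```

Run:
```python
from kin2 import *
o=st();f=save('wrist','w24');np.save('pics/w24o.npy',o,allow_pickle=True)
from crop import crop
crop('w24',220,100,120,100,'w24c',6)
```

```text
t37.67 tcp [0.5419 0.1752 0.1406] z [ 0.0026 -0.0011 -1.    ] psi -91.6 F [ 0.  -0.9 -0. ] w 0.0001 q [ 0.11  0.5  -0.69  1.86  0.39  0.92 -2.36]
```

View pics/w23c.png

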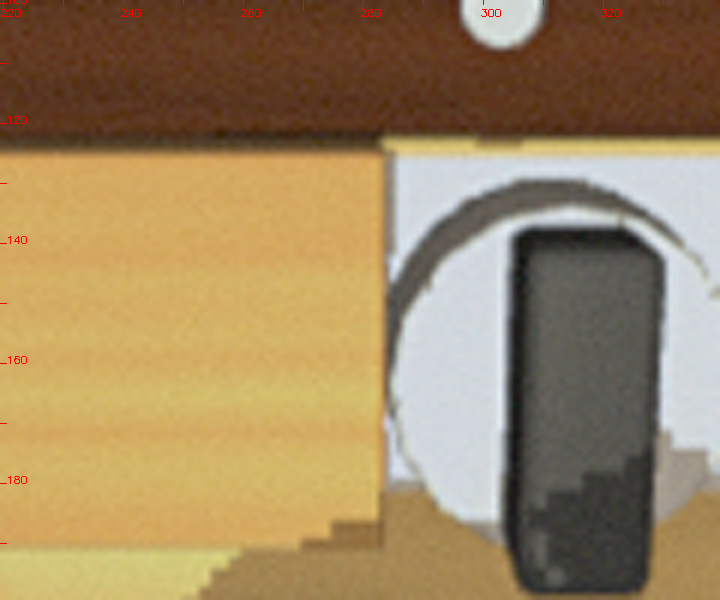

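View pics/w24c.png

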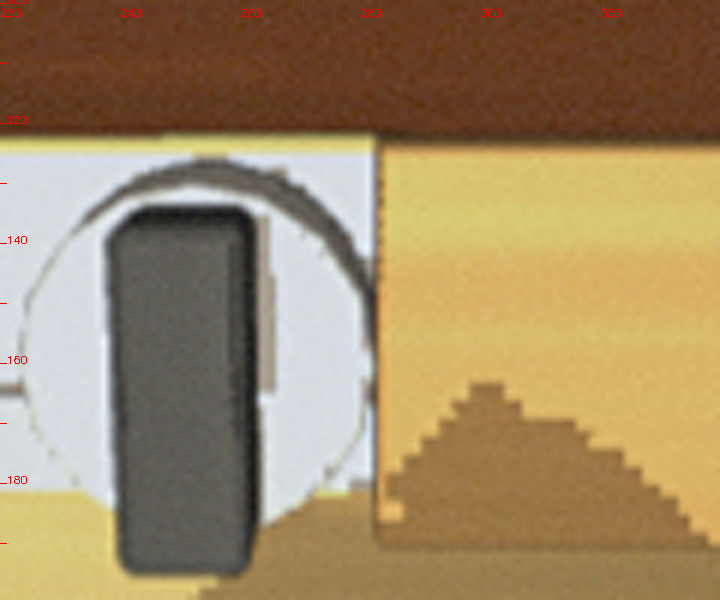

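Run:
```python
from bench import r
print(r.hand_in()); print(r.get_obs()['clock'])
```

```text
the job is handed in; nothing more can be done
None
the job is handed in; nothing more can be done
```

The job is handed in: the batten is on the holding board and the flat-wing stop is locked against its free end. It took about 38 s, within the 58 s limit.

I laid the batten against the fence and the fixed stop. Then I took the flat-wing stop out of the rack and lowered its foot into the slot. I slid it up to the batten's free end, turned it 90° and let go.

**Last checks**
- **Fence:** after I released the stop, the batten was turned 0.004 rad, a gap of about 0.6 mm at the free end. I nudged it with closed fingertips (10 N), and it then measured parallel to the fence within about 0.1 mm.
- **Ends:** straight-down pictures show the loose stop touching the batten. At the fixed stop any gap is about half a millimetre at most. An earlier, slanted picture had suggested gaps of 0.6 to 1.1 mm; I went by the straight-down views.
- **Wing:** it stands square across the slot. The gripper was within about 0.1° of square to the board when I released it.
- **Surroundings:** the last overall picture, taken before the nudge, showed the other stop still in the rack and the bystanders where they were. The arm touched nothing at hand-in.
- **Arm:** the first approach to the rack fell short because a wrist joint reached its range limit. I reached the pose with slower steps. No reading taken after a move showed more than about 20 N on the tool.

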